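# Load the electrode clamp rack

### The arm

A 6-joint arm with a two-finger parallel gripper is mounted at the origin on the work surface. World frame = base frame: x ahead of the robot, y to its left, z up, the work surface at z = 0. Lengths are in m, angles in rad, forces in N, time in s.
With the tool pointing down it reaches from about 0.35 to 0.975 m from the base axis. Payload 4.9 kg.
Tool frame: the origin (TCP) lies midway between the tips of the shut fingers; the grasp point (between the pads) lies 19 mm behind it; x points along the fingers, z is the direction in which the jaws open and shut, and the axes are right-handed (so a half turn about x gives the same grasp; the last joint's range is limited). The gripper opens to 85 mm and grips with 20 to 120 N. Pads are 22 mm wide; open, the fingers measure 114 mm over their backs; the gripper's body (76 mm by 85 mm) begins 54 mm behind the grasp point. The pads swing forward as they close: fully open they stand 13 mm farther back than shut.
Start: joints at [-1.235, 0.053, 1.613, -0, 1.476, -0.119], TCP at [0.275, -0.561, 0.195] pointing down, gripper open.
Joint ranges: [-3.01, 3.01], [-1.01, 2.22], [0.06, 2.58], [-1.02, 4.17], [0.09, 2.62], [-3.14, 3.14]. Speed limits (rad/s): [2.57, 2.57, 3.14, 3.14, 3.14, 3.14].

### API

Orientations are given as a unit quaternion [w, x, y, z].
In Python, from plant import state, cams, workorder, nets gives the robot as it stands.
- The arm moves only by the tool play_rows, never from a script. Its argument "motion" is a list of rows, each a list of 3 entries, a list of its own where there are three numbers: the closure, from -1 (fully open) to 1 (shut), then the shift along the world's x, y, z in m, then the turn about the world's z in rad. A call has 1 to 5 rows; each row is the pose to reach, as a shift and turn from the pose commanded when the call began; what a row does not reach only later rows make up. A row lasts 1/10 s, in which the tool goes at most 50 mm and 8.59 degrees, less where a joint would pass 70% of its speed; a pose out of reach is approached as far as the arm can. A call with a gripper value outside its range is refused whole. The fingers move at their own pace and stop on an object; the grip force is fixed at half the most. Time passes only in rows, so rows that repeat a pose let the fingers close. It gives the time, the measured TCP pose, the force and the opening at its end, in the units of the state.
- state(): the state, without advancing time (a new reading comes with each control period).
- cams.grab_frame(name): name is "side" or "top"; returns (picture, depth): 420x560x3 uint8, red, green, blue; 420x560 float32, m along the optical axis (not along the pixel's ray), 0 where there is no reading.
- cams.camera_info(name): a dict with "K" (3x3 intrinsics, pixels), "rvec" (rotation vector, rad) and "tvec" (3), from world to camera coordinates, as OpenCV has them. Camera axes: x right, y down, z forward; pixel columns grow to the right and rows downward; lengths in m; the calibration is good to about 2 mm. A picture is of the moment at which its call begins. camera_info takes no time and is no camera call.
- workorder.job_done(): hands the job in, once; it reports no verdict.
Trained networks look in the newest picture that a camera, given by its name, has taken for a name from the list of things; names that differ only in an ending like _2 or _b are one class to them, and where a whole thing is asked for, a point or a joint stands for the part that bears it (a point fixed in the world has none). Each returns a list of dicts, best first, with "score" (0 to 1); they miss things now and then, are a little off and sometimes report something else, mostly with a low value. They report only what shows in the picture. A call takes as long as a camera call. They do not tell look-alikes from the thing itself.
- nets.recognise(camera, target): "at" ([x, y, z] in m, in world coordinates, good to about 4 mm: the middle of the surface that is visible of it).
- nets.landmark_of(camera, target): "at" ([x, y, z] in m, in world coordinates, good to about 4 mm: a listed point, or the origin of a listed thing).
The state is a dict: "time": time; "joint_pos": joint angles; "joint_vel": joint speeds; "joint_efforts": joint torques, N m; "tool_pos": TCP position; "tool_rot": TCP orientation; "contact_force": force on the tool from outside, world axes, zero at the start; "ft_torque": the same for the moment, N m; "gripper_width": opening from 0.0 (shut) to 1.0 (fully open).
Only numpy, scipy, OpenCV 4.12 (cv2) and the standard library are available. Lean on these libraries where they do the work, as an engineer would, in place of code of your own. Each camera call takes 0.05 s, during which the arm holds its last target.

### The job

Load every loose copper electrode on the tray into the ratchet clamp rack: flip the yellow pawl up and over clear of the ratchet wheel, then crank the wheel backward (counter-clockwise seen from above) to open the red jaw wide enough. Stand the electrodes square on the rack bed in one row, in any order, the first butted flush against the electrode already there at the fixed stop and each next one flush against its neighbour, and only then crank the jaw shut until it meets the last electrode. Finish with the pawl dropped back into the wheel's teeth, and leave the bottle, brush and jar where they are.

Things in the scene. Friction and masses are not known exactly. Their poses are not given: they have to be found in the camera images.
- clamp: The rack, fixed, place and yaw vary. Origin on the tray under the bed's middle; x across the row (away from the robot), y along it to the red stop. Bed top 12 mm above the tray; rails at x = +-38 mm rise 10 mm above it. Stop face at y = 120 mm, 55 mm high. Standing flush, e0's centre is at y = 100 mm, the next at 60, 20, -20, -60 mm, x near 0.
- wheel_axis (a point): On the vertical axis of the ratchet wheel (132 mm across, 24 saw teeth on its upper face), at the height of the tooth tips, 41 mm above the tray. In the clamp's frame x = 0, y = -215 mm.
- crank_grip (a point): On the axis of the wheel's crank handle, 114 mm above the tray: upright, round, black, 24 mm thick, from 76 to 136 mm height. It circles the wheel axis at 60 mm radius; its sleeve spins freely, so it can be pinched from above and led round without turning the hand. At wheel angle 0 it lies 105.5 degrees counter-clockwise from the clamp's +x.
- ratchet_wheel (a joint): Wheel angle, rad, 0 at the start, at most 6.5; grows counter-clockwise seen from above, which is backward and opens the jaw, 30 mm per rad. The wheel stays where it is left (friction 0.1 Nm). With the pawl down it turns only clockwise (forward, closing), clicking; counter-clockwise it is blocked.
- jaw (a joint): Opening of the jaw, m, 0 to 0.195, driven by the wheel (0.030 x wheel angle). At 0 its face stands 2 mm from e0; touching the last of N electrodes added, it reads 0.040 N - 0.002.
- jaw_face (a point): Middle of the jaw's face towards the row; the jaw is a red block 70 mm (across) x 14 x 40 mm high. y points to the stop. In the clamp's frame at y = 78 mm minus the opening.
- pawl (a joint): Pawl angle, rad: about 0 down in the wheel's teeth (up to 0.1 on a tooth), growing as it is lifted up and over, away from the wheel, to its stop at 2.2. It falls by its own weight from either side of upright (about 1.57), so past that it stays clear.
- pawl_hinge (a point): On the pawl's level hinge axis, which runs along the clamp's y; 135 mm from the wheel axis on the -x side, 52 mm above the tray.
- pawl_grip (a point): Grip point on the pawl's yellow side bar: round, 12 mm thick, along the clamp's y, 50 mm from the hinge axis, free from 7 to 75 mm beside the arm's middle; this point 42 mm to the -y side of it. Down, it is 53 mm above the tray on the wheel's side of the hinge. The bar turns in the fingers as it goes round the hinge. The arm is 14 mm wide, 88 mm long.
- e0_mid (a point): The electrode: copper block 28 (x) x 26 (y) mm on a pale wooden holder 60 (x) x 40 (y) x 30 mm high, 62 mm high in all, about 0.3 kg. Point at its centre, 31 mm above its underside; y runs along the row when it stands square in the rack (a half turn makes no difference). This one stands already in the rack against the stop.
- e1_mid (a point): An electrode: copper block 28 (x) x 26 (y) mm on a pale wooden holder 60 (x) x 40 (y) x 30 mm high, 62 mm high in all, about 0.3 kg. Point at its centre, 31 mm above its underside; y runs along the row when it stands square in the rack (a half turn makes no difference). Starts loose on the tray in front of the rack; two to four of e1 to e4 are there, the others are absent.
- e2_mid (a point): An electrode: copper block 28 (x) x 26 (y) mm on a pale wooden holder 60 (x) x 40 (y) x 30 mm high, 62 mm high in all, about 0.3 kg. Point at its centre, 31 mm above its underside; y runs along the row when it stands square in the rack (a half turn makes no difference). Starts loose on the tray in front of the rack; two to four of e1 to e4 are there, the others are absent.
- e3_mid (a point): An electrode: copper block 28 (x) x 26 (y) mm on a pale wooden holder 60 (x) x 40 (y) x 30 mm high, 62 mm high in all, about 0.3 kg. Point at its centre, 31 mm above its underside; y runs along the row when it stands square in the rack (a half turn makes no difference). Starts loose on the tray in front of the rack; two to four of e1 to e4 are there, the others are absent.
- e4_mid (a point): An electrode: copper block 28 (x) x 26 (y) mm on a pale wooden holder 60 (x) x 40 (y) x 30 mm high, 62 mm high in all, about 0.3 kg. Point at its centre, 31 mm above its underside; y runs along the row when it stands square in the rack (a half turn makes no difference). Starts loose on the tray in front of the rack; two to four of e1 to e4 are there, the others are absent.
- oil_bottle: White bottle with red cap, 60 mm thick, 150 mm high; origin under its middle. Bystander.
- brush: Hand brush lying on the tray. Bystander.
- jar: Amber jar with black cap, 66 mm thick, 80 mm high; origin under its middle. Bystander.
Mind the look-alikes: they are no part of the job. What is shaped like the part that bears e2_mid but blue is not meant.

How it is judged:
By the outcome, as a careful person would: the job done as asked, in the order asked, and still so for the second after the job is handed in, with the robot touching nothing.
Of e1, e2, e3, e4 only 2 to 4 are there at a start; the rules pass over those that are not, and their reading is None.
At some moment in a run one of e1, e2, e3, e4 may be knocked a few centimetres aside while the robot is not near it.
It also fails if it takes over 210 s, if anything falls off the work surface, if the arm or the gripper's body presses on something with over 40 N, if the wrist force passes 120 N, or if a joint passes its speed limit or range.

## Working session

There is one attempt and no reset: what is moved stays moved. The work goes in short steps, Python scripts to look and compute and a tool call to move; the robot and the scene stay as the last step left them, time stands still between calls to the robot, and variables do not carry over. Pictures are saved under pics/ and viewed, and the job is handed in when it is done.

Besides the shell and the picture viewer there is one more tool, called after "Call:" in YAML: its name, and indented under it one key for each argument. play_rows: Moves the arm, as the interface text tells. Its arguments: {"type":"object","properties":{"motion":{"type":"array","items":{"type":"array"}}},"required":["motion"]}

```bash
ls; mkdir -p pics; python3 - <<'E'
from plant import state, cams, workorder, nets
import cv2
print(state())
for n in ("side","top"):
    im,d=cams.grab_frame(n); cv2.imwrite(f"pics/{n}0.png",im[:,:,::-1]); 
    i=cams.camera_info(n);print(n,i)
E
```

```text
pics
{'time': 0.0, 'joint_pos': array([-1.23500987e+00,  5.33376063e-02,  1.61429938e+00,  1.99458900e-05,
        1.47601301e+00, -1.19001612e-01]), 'joint_vel': array([-8.71703428e-04, -1.00768047e-03, -1.57071981e-05,  6.40686369e-04,
        2.96611530e-04, -1.29839111e-03]), 'joint_efforts': array([ 1.29070690e-03, -3.93679833e+01, -3.70175564e+01,  9.75970238e-05,
        7.02433259e-03,  9.78004323e-06]), 'tool_pos': array([ 0.27431686, -0.5608005 ,  0.19347182]), 'tool_rot': array([ 0.59928506,  0.37487041,  0.60041019, -0.37394811]), 'contact_force': array([-0.93656475,  0.68546708, -0.79829356]), 'ft_torque': array([ 0.01430162, -0.0132994 , -0.0457054 ]), 'gripper_width': 1.0013785131027582}
side {'K': array([[380.87016044,   0.        , 275.85269572],
       [  0.        , 380.87016044, 206.36116476],
       [  0.        ,   0.        ,   1.        ]]), 'rvec': array([ 0.59125374, -2.69774727,  1.11956145]), 'tvec': array([0.49198808, 0.24539517, 0.90714654])}
top {'K': array([[522.45448869,   0.        , 280.23907747],
       [  0.        , 522.45448869, 210.94114361],
       [  0.        ,   0.        ,   1.        ]]), 'rvec': array([ 2.10325828, -2.13094571,  0.20031367]), 'tvec': array([0.02817711, 0.57369811, 1.40681792])}
```

View pics/side0.png

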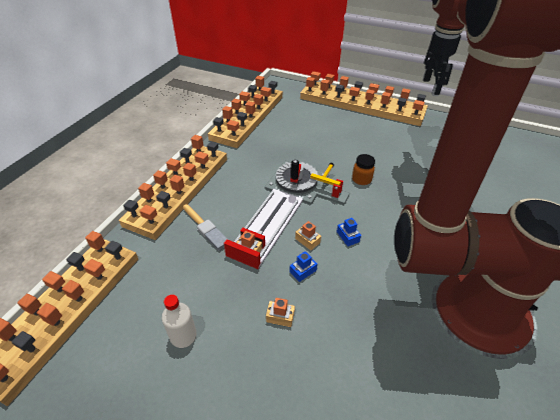

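View pics/top0.png

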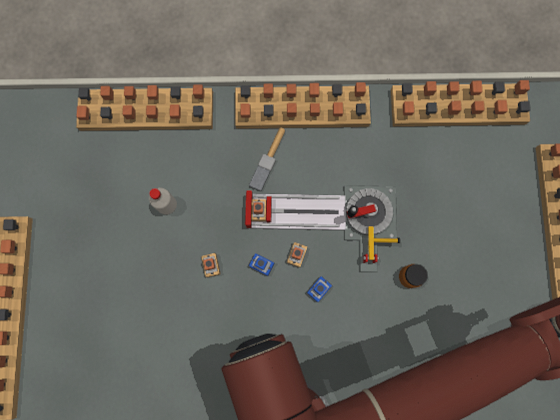

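```bash
python3 - <<'E'
from plant import state, cams, workorder, nets
import cv2,numpy as np
for t in ["clamp","wheel_axis","crank_grip","pawl_hinge","pawl_grip","jaw_face","e0_mid","e1_mid","e2_mid","oil_bottle","jar"]:
    for n in ("top","side"):
        for r in nets.landmark_of(n,t)[:6]: print(t,n,round(r["score"],2),np.round(r["at"],3))
E
```

```text
clamp top 0.88 [ 0.584 -0.018 -0.003]
clamp side 0.88 [ 0.585 -0.02  -0.004]
wheel_axis top 0.71 [ 0.573 -0.23   0.043]
wheel_axis side 0.94 [ 0.575 -0.231  0.04 ]
crank_grip top 0.67 [ 0.562 -0.178  0.117]
crank_grip side 0.45 [ 0.562 -0.173  0.114]
pawl_hinge top 0.87 [ 0.437 -0.226  0.052]
pawl_hinge side 0.64 [ 0.438 -0.23   0.053]
pawl_hinge side 0.35 [0.431 0.215 0.029]
pawl_grip top 0.4 [0.582 0.062 0.032]
pawl_grip side 0.46 [ 0.49  -0.276  0.052]
jaw_face top 0.76 [0.585 0.058 0.033]
jaw_face top 0.45 [0.429 0.219 0.03 ]
jaw_face side 0.48 [0.587 0.064 0.031]
e0_mid top 0.52 [0.583 0.082 0.044]
e0_mid top 0.35 [ 0.46  -0.025  0.03 ]
e0_mid side 0.67 [0.582 0.077 0.041]
e2_mid top 0.74 [ 0.359 -0.082  0.026]
e2_mid top 0.65 [0.427 0.075 0.029]
e2_mid top 0.52 [ 0.458 -0.025  0.034]
e2_mid side 0.81 [ 0.458 -0.027  0.034]
e2_mid side 0.75 [0.433 0.073 0.029]
e2_mid side 0.72 [0.432 0.216 0.032]
e2_mid side 0.61 [ 0.357 -0.087  0.032]
oil_bottle top 0.75 [ 0.611  0.347 -0.001]
oil_bottle side 0.84 [0.61  0.349 0.002]
oil_bottle side 0.74 [ 0.571 -0.229  0.038]
jar top 0.71 [0.612 0.349 0.002]
jar top 0.21 [ 0.562 -0.177  0.112]
jar side 0.7 [ 0.39  -0.34  -0.002]
```

```bash
cat > h.py <<'E'
from plant import state, cams, workorder, nets
import cv2,numpy as np
def cam(n):
    i=cams.camera_info(n); R,_=cv2.Rodrigues(np.array(i["rvec"])); return np.array(i["K"]),R,np.array(i["tvec"])
def proj(n,P):
    i=cams.camera_info(n); return cv2.projectPoints(np.float64(P).reshape(-1,1,3),i["rvec"],i["tvec"],i["K"],None)[0].reshape(-1,2)
def cloud(n,d):
    K,R,t=cam(n); v,u=np.mgrid[:d.shape[0],:d.shape[1]]
    c=np.stack([(u-K[0,2])/K[0,0]*d,(v-K[1,2])/K[1,1]*d,d],-1)
    return (c-t)@R
def ortho(n,im,z,x0,x1,y0,y1,s=0.0005):
    # rows: x decreasing, cols: y decreasing
    xs=np.arange(x1,x0,-s); ys=np.arange(y1,y0,-s); X,Y=np.meshgrid(xs,ys,indexing='ij')
    uv=proj(n,np.stack([X,Y,0*X+z],-1)).reshape(*X.shape,2).astype(np.float32)
    return cv2.remap(im,uv[...,0],uv[...,1],cv2.INTER_LINEAR)
O0=np.array([.5845,-.019]); YAW=-0.05
def c2w(x,y,O=O0,yaw=YAW):
    return np.array([O[0]+x*np.cos(yaw)-y*np.sin(yaw),O[1]+x*np.sin(yaw)+y*np.cos(yaw)])
E
python3 - <<'E'
from h import *
im,d=cams.grab_frame("top"); P=cloud("top",d); np.save("d0.npy",d)
hsv=cv2.cvtColor(im,cv2.COLOR_RGB2HSV)
for nm,(x,y) in dict(a=(.459,-.026),b=(.431,.217),blue1=(.43,.074),blue2=(.358,-.084),e0=(.583,.08)).items():
    near=(abs(P[...,0]-x)<.055)&(abs(P[...,1]-y)<.055)
    top=near&(P[...,2]>.055)&(P[...,2]<.085 )
    hold=near&(P[...,2]>.022)&(P[...,2]<.085)
    for k,m in (("top",top),("hold",hold)):
        q=P[m][:,:2].astype(np.float32)
        if len(q)<5: print(nm,k,len(q)); continue
        r=cv2.minAreaRect(q); print(nm,k,len(q),np.round(r[0],4),np.round(r[1],4),round(r[2],1),np.round(np.median(P[m][:,2]),4))
cv2.imwrite("pics/crop1.png",cv2.resize(im[225:315,180:350],None,fx=4.5,fy=4.5,interpolation=cv2.INTER_CUBIC)[:,:,::-1])
cv2.imwrite("pics/ort1.png",ortho("top",im,0.012,.40,.68,-.33,.15,.0007)[:,:,::-1])
s=state();w,x,y,z=s["tool_rot"]
from scipy.spatial.transform import Rotation as Ro
print(Ro.from_quat([x,y,z,w]).as_matrix())
E
```

```text
a top 97 [ 0.4569 -0.0247] [0.0256 0.0288] 67.4 0.0621
a hold 305 [ 0.4568 -0.0247] [0.0398 0.0608] 68.6 0.0331
b top 96 [0.4304 0.2183] [0.0275 0.0263] 12.9 0.062
b hold 310 [0.4309 0.2186] [0.0606 0.0404] 13.3 0.0334
blue1 top 94 [0.4302 0.0752] [0.028  0.0251] 62.1 0.0619
blue1 hold 308 [0.4304 0.0759] [0.0601 0.0399] 63.1 0.0332
blue2 top 99 [ 0.3595 -0.0851] [0.0259 0.0278] 51.4 0.0624
blue2 hold 316 [ 0.3597 -0.0852] [0.0398 0.0594] 48.9 0.0324
e0 top 204 [0.5863 0.0841] [0.0698 0.098 ] 89.4 0.0606
e0 hold 724 [0.5881 0.0748] [0.1    0.0924] 1.4 0.0508
[[-9.86728349e-06  8.98351554e-01  4.39277230e-01]
 [ 2.94049879e-05  4.39277230e-01 -8.98351554e-01]
 [-1.00000000e+00  4.05265217e-06 -3.07504895e-05]]
```

View pics/crop1.png

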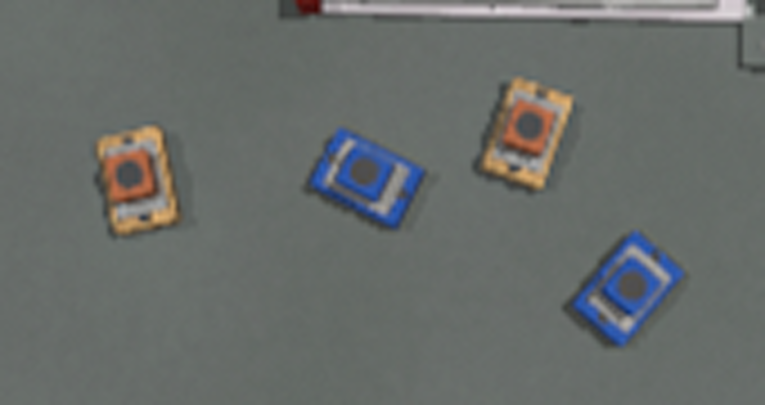

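View pics/ort1.png

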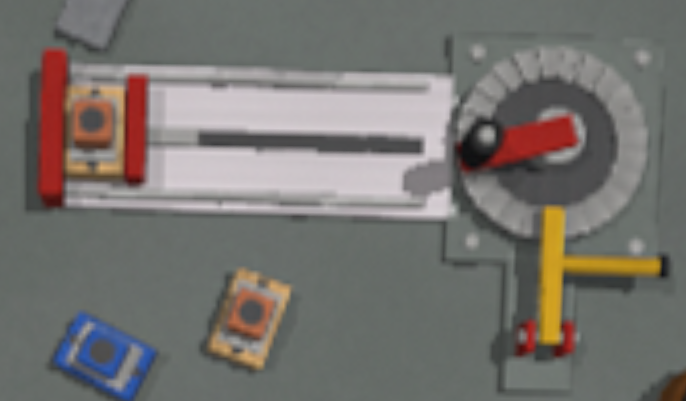

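```bash
python3 - <<'E'
from h import *
d=np.load("d0.npy"); im,_=cams.grab_frame("top"); P=cloud("top",d)
hsv=cv2.cvtColor(im,cv2.COLOR_RGB2HSV).astype(int)
X,Y,Z=P[...,0],P[...,1],P[...,2]
def rect(m,nm):
    q=P[m][:,:2].astype(np.float32); r=cv2.minAreaRect(q); print(nm,len(q),np.round(r[0],4),np.round(r[1],4),round(r[2],2),np.round(np.median(P[m][:,2]),4))
box=(X>.52)&(X<.65)&(Y>-.16)&(Y<.16)
rect(box&(Z>.018)&(Z<.026)&(Y<.03)&(Y>-.14),"rails")
red=(hsv[...,1]>170)&((hsv[...,0]<5)|(hsv[...,0]>174))
rect(box&red&(Z>.06)&(Y>.08),"stop top (h67)")
rect(box&red&(Z>.045)&(Y<.08)&(Y>.03),"jaw top")
rect(box&(Z>.068)&(Z<.08)&(~red)&(Y>.06)&(Y<.1),"e0 copper")
w=(X>.49)&(X<.66)&(Y>-.31)&(Y<-.15)&(hsv[...,1]<60)&(Z>.035)&(Z<.045)
q=P[w][:,:2].astype(np.float32); print("wheel",len(q),cv2.minEnclosingCircle(q))
yel=(hsv[...,0]>18)&(hsv[...,0]<32)&(hsv[...,1]>150)&(hsv[...,2]>120)&(X>.4)&(X<.55)&(Y<-.18)&(Y>-.33)&(Z>.04)
rect(yel,"yellow"); 
bar=yel&(Y<-.25); print(P[bar].mean(0), P[bar].max(0),P[bar].min(0))
arm=yel&(Y>-.243); print(P[arm].mean(0), P[arm].max(0),P[arm].min(0)); rect(arm,"arm")
k=(X>.53)&(X<.6)&(Y>-.22)&(Y<-.13)&(Z>.125)&(Z<.145); rect(k,"knob")
# rail lines: fit
r=box&(Z>.018)&(Z<.026)&(Y<.03)&(Y>-.14)
for lo,hi in((.53,.585),(.585,.65)):
    q=P[r&(X>lo)&(X<hi)]; print(np.polyfit(q[:,1],q[:,0],1),len(q))
E
```

```text
rails 290 [ 0.5803 -0.0545] [0.1692 0.0941] 89.37 0.0208
stop top (h67) 9 [0.5795 0.1092] [0.014 0.08 ] 89.88 0.0614
jaw top 105 [0.5828 0.055 ] [0.0117 0.0652] 89.34 0.0531
e0 copper 88 [0.584  0.0821] [0.0226 0.0263] 89.4 0.0728
wheel 620 ((0.575935423374176, -0.23295238614082336), 0.06674013286828995)
yellow 247 [ 0.481  -0.2612] [0.0791 0.0914] 88.25 0.0577
[ 0.48791474 -0.27614158  0.05673685] [ 0.49153974 -0.250503    0.06394781] [ 0.48428391 -0.30092825  0.05155859]
[ 0.48268472 -0.22900199  0.05784838] [ 0.52758895 -0.22038605  0.06762427] [ 0.43621608 -0.24275948  0.04839409]
arm 183 [ 0.4819 -0.2321] [0.0208 0.0914] 88.25 0.0582
knob 63 [ 0.5611 -0.1736] [0.0206 0.0218] 44.32 0.1357
[0.00621216 0.54885305] 152
[-0.02546053  0.6183092 ] 138
```

Call:
play_rows:
  motion:
    - [0.25,[0.215,0.283,0],1.09]
    - [0.25,[0.215,0.283,0],1.09]
    - [0.25,[0.215,0.283,0],1.09]
    - [0.25,[0.215,0.283,0],1.09]
    - [0.25,[0.215,0.283,0],1.09]

```text
time: 1.8
tool_pos: [0.4267, -0.3608, 0.1949]
tool_rot: [0.696, 0.127, 0.695, -0.127]
contact_force: [-0.0, -0.8, 0.7]
gripper_width: 0.376
```

Call:
play_rows:
  motion:
    - [0.25,[0.064,0.084,0],0.34]
    - [0.25,[0.064,0.084,0],0.34]
    - [0.25,[0.064,0.084,0],0.34]
    - [0.25,[0.064,0.084,-0.02],0.34]
    - [0.25,[0.064,0.084,-0.055],0.34]

```text
time: 2.3
tool_pos: [0.4921, -0.2798, 0.1428]
tool_rot: [0.709, 0.007, 0.705, -0.011]
contact_force: [-0.1, 0.4, 0.2]
gripper_width: 0.372
```

```bash
cat >> h.py <<'E'
O0=np.array([.5814,-.018]); YAW=-0.025
def c2w(x,y,O=O0,yaw=YAW):
    return np.array([O[0]+x*np.cos(yaw)-y*np.sin(yaw),O[1]+x*np.sin(yaw)+y*np.cos(yaw)])
from scipy.spatial.transform import Rotation as Ro
def rep():
    s=state(); w,x,y,z=s["tool_rot"]; M=Ro.from_quat([x,y,z,w]).as_matrix(); j=M[:,2]
    print("t",round(s["time"],2),"tcp",np.round(s["tool_pos"],4),"jaw yaw deg",round(np.degrees(np.arctan2(j[1],j[0])),2),"F",np.round(s["contact_force"],1),"w",round(s["gripper_width"],3),"q6",round(s["joint_pos"][5],2))
E
python3 - <<'E'
from h import *
rep(); im,d=cams.grab_frame("top"); P=cloud("top",d); cv2.imwrite("pics/p1.png",cv2.resize(im[150:300,300:500],None,fx=4,fy=4)[:,:,::-1])
im,d=cams.grab_frame("side"); cv2.imwrite("pics/p1s.png",cv2.resize(im[130:230,250:400],None,fx=5,fy=5)[:,:,::-1])
E
```

```text
t 2.3 tcp [ 0.4921 -0.2798  0.1428] jaw yaw deg -1.44 F [-0.1  0.4  0.2] w 0.372 q6 -0.62
```

View pics/p1s.png

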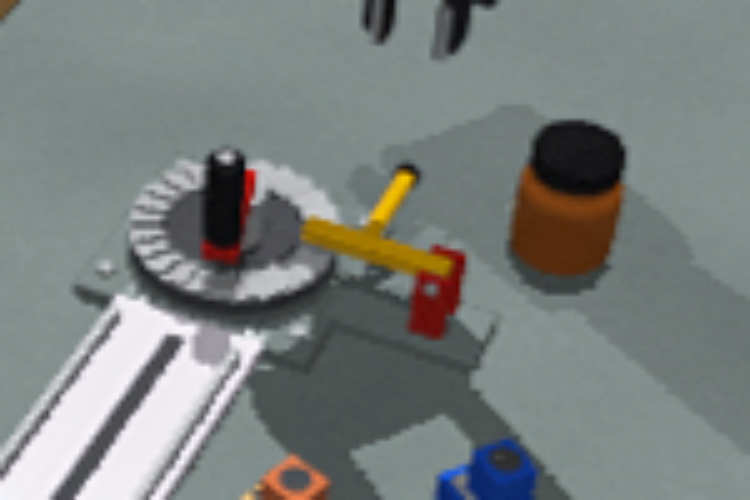

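```bash
python3 - <<'E'
from h import *
rep(); im,d=cams.grab_frame("side"); cv2.imwrite("pics/p2s.png",cv2.resize(im[100:230,250:400],None,fx=4,fy=4)[:,:,::-1])
p=proj("side",[state()["tool_pos"]]); print(p,(p-[250,100])*4)
E
```

```text
t 2.4 tcp [ 0.4866 -0.2765  0.1344] jaw yaw deg -1.51 F [-0.3 -0.4 -0.2] w 0.379 q6 -0.62
[[331.28889487 147.77228572]] [[325.15557949 191.08914287]]
```

View pics/p2s.png

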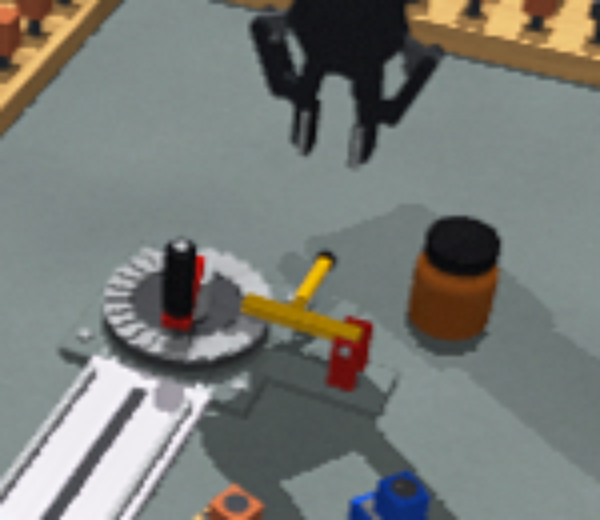

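```bash
python3 - <<'E'
from h import *
rep(); im,d=cams.grab_frame("side"); rep(); im,d=cams.grab_frame("side");rep(); P=cloud("side",d)
x,y=.49,-.278
m=(abs(P[...,0]-x)<.06)&(abs(P[...,1]-y)<.03)&(P[...,2]>.09)&(P[...,2]<.2)&(im.max(-1)<110)
q=P[m]; print(len(q)); 
for lo in np.arange(.09,.2,.01):
    s=q[(q[:,2]>=lo)&(q[:,2]<lo+.01)]
    if len(s): print(round(lo,3),len(s),np.round(s.min(0),3),np.round(s.max(0),3))
cv2.imwrite("pics/p3s.png",cv2.resize(im[100:230,250:400],None,fx=4,fy=4)[:,:,::-1])
p=proj("side",[state()["tool_pos"]]); print((p-[250,100])*4)
E
```

```text
t 2.45 tcp [ 0.4878 -0.2775  0.137 ] jaw yaw deg -1.53 F [-0.1  1.1  0.8] w 0.375 q6 -0.62
t 2.5 tcp [ 0.4891 -0.2785  0.1393] jaw yaw deg -1.54 F [ 0.3 -0.6  0.9] w 0.374 q6 -0.62
t 2.55 tcp [ 0.49   -0.2792  0.1409] jaw yaw deg -1.54 F [0.2 0.5 0.4] w 0.375 q6 -0.62
69
0.17 3 [ 0.506 -0.284  0.176] [ 0.508 -0.267  0.179]
0.18 29 [ 0.461 -0.288  0.18 ] [ 0.519 -0.264  0.19 ]
0.19 37 [ 0.461 -0.284  0.19 ] [ 0.52  -0.262  0.2  ]
[[323.69957022 184.96495902]]
```

View pics/p3s.png

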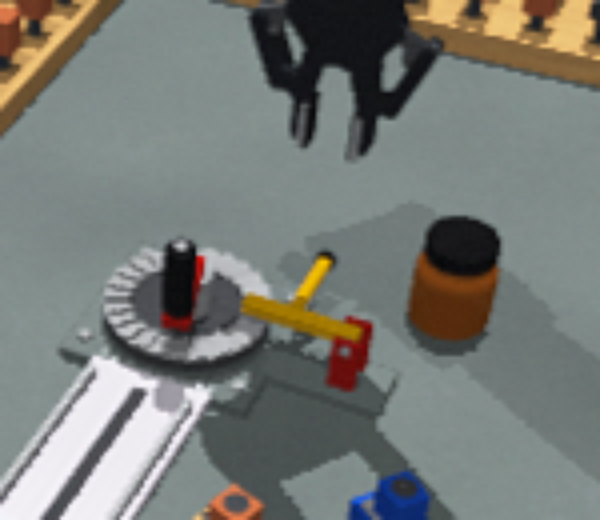

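```bash
python3 - <<'E'
from h import *
im,d=cams.grab_frame("side");rep(); P=cloud("side",d)
for u,vs in ((338,range(128,146)),(325,range(124,142))):
    for v in vs: print(u,v,im[v,u],np.round(P[v,u],3))
E
```

```text
t 2.6 tcp [ 0.4905 -0.2795  0.1417] jaw yaw deg -1.53 F [-0.  -0.6  0.2] w 0.376 q6 -0.62
338 128 [71 75 76] [ 0.473 -0.267  0.216]
338 129 [84 86 87] [ 0.473 -0.268  0.213]
338 130 [78 78 80] [ 0.472 -0.266  0.211]
338 131 [81 82 83] [ 0.472 -0.268  0.206]
338 132 [78 80 82] [ 0.472 -0.267  0.203]
338 133 [90 91 94] [ 0.47  -0.262  0.203]
338 134 [ 97  98 101] [ 0.47  -0.264  0.199]
338 135 [ 98 101 102] [ 0.47  -0.264  0.196]
338 136 [101 104 105] [ 0.469 -0.264  0.193]
338 137 [103 105 106] [ 0.47  -0.266  0.188]
338 138 [ 96  99 101] [ 0.469 -0.267  0.184]
338 139 [ 94  98 100] [ 0.469 -0.265  0.182]
338 140 [129 142 139] [ 0.528 -0.516  0.001]
338 141 [130 142 142] [ 0.527 -0.512 -0.001]
338 142 [129 141 139] [ 0.525 -0.51  -0.003]
338 143 [129 141 138] [ 0.523 -0.502 -0.002]
338 144 [130 142 141] [ 0.521 -0.493  0.   ]
338 145 [128 140 137] [ 0.52  -0.492 -0.003]
325 124 [28 30 32] [ 0.51  -0.262  0.222]
325 125 [86 87 90] [ 0.511 -0.266  0.216]
325 126 [95 97 99] [ 0.511 -0.267  0.212]
325 127 [94 97 99] [ 0.51  -0.265  0.21 ]
325 128 [100 101 105] [ 0.51  -0.266  0.207]
325 129 [95 97 98] [ 0.51  -0.265  0.204]
325 130 [87 90 91] [ 0.51  -0.268  0.199]
325 131 [92 94 95] [ 0.51  -0.269  0.195]
325 132 [85 87 88] [ 0.51  -0.268  0.192]
325 133 [77 76 80] [ 0.508 -0.264  0.191]
325 134 [63 63 66] [ 0.509 -0.268  0.185]
325 135 [63 65 67] [ 0.509 -0.269  0.182]
325 136 [91 98 97] [ 0.509 -0.271  0.177]
325 137 [134 144 142] [ 0.578 -0.515  0.   ]
325 138 [131 140 140] [ 0.575 -0.508  0.001]
325 139 [131 141 139] [ 0.575 -0.507 -0.002]
325 140 [131 141 140] [ 0.571 -0.496  0.001]
325 141 [129 141 139] [ 0.57  -0.493 -0.001]
```

```bash
python3 - <<'E'
from h import *
im,d=cams.grab_frame("side");rep(); P=cloud("side",d)
X,Y,Z=P[...,0],P[...,1],P[...,2]
m=(abs(X-.561)<.03)&(abs(Y+.173)<.03)&(Z>.08);print("knob",P[m].max(0),P[m].min(0))
m=(abs(X-.39)<.04)&(abs(Y+.34)<.04)&(Z>.03)&(Z<.12);print("jar",P[m].max(0),P[m].min(0))
m=(abs(X-.49)<.1)&(abs(Y+.28)<.06)&(Z>.12);q=P[m];print("grip",q.min(0),q.max(0))
for lo in np.arange(.16,.4,.01):
    s=q[(q[:,2]>=lo)&(q[:,2]<lo+.01)]
    if len(s): print(round(lo,3),len(s),np.round(s.min(0),3),np.round(s.max(0),3))
import cv2
im,d=cams.grab_frame("top"); P=cloud("top",d)
m=(abs(P[...,0]-.49)<.06)&(abs(P[...,1]+.28)<.06)&(P[...,2]>.12);q=P[m];print(len(q));print(q.min(0),q.max(0)) if len(q) else 0
cv2.imwrite("pics/p4.png",im[:,:,::-1]); print(proj("top",[state()["tool_pos"]]))
E
```

```text
t 2.65 tcp [ 0.4907 -0.2796  0.142 ] jaw yaw deg -1.53 F [ 0.6  0.6 -0.7] w 0.37 q6 -0.62
knob [ 0.57427027 -0.15831424  0.14039838] [ 0.55048343 -0.18276961  0.08141114]
jar [ 0.42529182 -0.30598692  0.08299975] [ 0.36016753 -0.36970601  0.03047019]
grip [ 0.39034203 -0.32490566  0.17914568] [ 0.55796195 -0.22006774  0.51521272]
0.17 1 [ 0.508 -0.284  0.179] [ 0.508 -0.284  0.179]
0.18 21 [ 0.465 -0.281  0.181] [ 0.52  -0.263  0.19 ]
0.19 42 [ 0.462 -0.286  0.19 ] [ 0.52  -0.262  0.2  ]
0.2 36 [ 0.462 -0.285  0.2  ] [ 0.521 -0.263  0.21 ]
0.21 34 [ 0.462 -0.288  0.21 ] [ 0.521 -0.264  0.22 ]
0.22 63 [ 0.445 -0.293  0.22 ] [ 0.539 -0.26   0.23 ]
0.23 93 [ 0.44 -0.29  0.23] [ 0.54  -0.261  0.24 ]
0.24 84 [ 0.436 -0.29   0.24 ] [ 0.547 -0.257  0.25 ]
0.25 98 [ 0.432 -0.29   0.25 ] [ 0.551 -0.256  0.26 ]
0.26 110 [ 0.428 -0.277  0.26 ] [ 0.555 -0.256  0.27 ]
0.27 172 [ 0.425 -0.29   0.27 ] [ 0.555 -0.255  0.28 ]
0.28 154 [ 0.43  -0.284  0.28 ] [ 0.552 -0.254  0.29 ]
0.29 66 [ 0.45  -0.281  0.29 ] [ 0.53  -0.263  0.3  ]
0.3 37 [ 0.454 -0.275  0.3  ] [ 0.527 -0.241  0.31 ]
0.31 95 [ 0.454 -0.283  0.31 ] [ 0.525 -0.236  0.32 ]
0.32 104 [ 0.454 -0.284  0.32 ] [ 0.521 -0.236  0.33 ]
0.33 101 [ 0.454 -0.278  0.33 ] [ 0.523 -0.236  0.34 ]
0.34 112 [ 0.453 -0.283  0.34 ] [ 0.526 -0.237  0.35 ]
0.35 147 [ 0.454 -0.295  0.35 ] [ 0.526 -0.237  0.36 ]
0.36 67 [ 0.455 -0.281  0.36 ] [ 0.52  -0.239  0.37 ]
0.37 114 [ 0.454 -0.282  0.37 ] [ 0.522 -0.238  0.38 ]
0.38 121 [ 0.454 -0.273  0.38 ] [ 0.526 -0.237  0.39 ]
0.39 96 [ 0.458 -0.266  0.39 ] [ 0.524 -0.239  0.4  ]
2889
[ 0.43051598 -0.33997646  0.19038604] [ 0.54981224 -0.22016643  0.50897451]
[[395.63094236 234.42051456]]
```

View pics/p4.png

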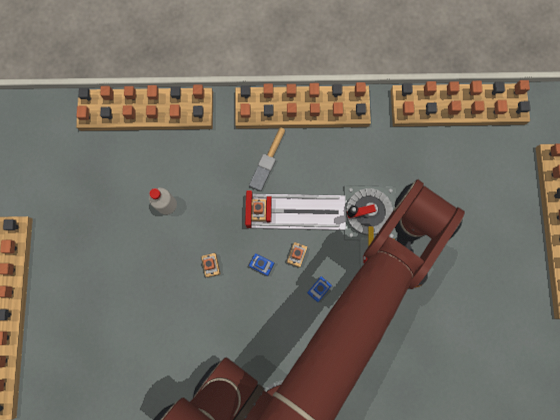

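```bash
python3 - <<'E'
from h import *
R=np.array([[0,.898,.439],[0,.439,-.898],[-1,0,0]])
t=np.array([.2743,-.5608,.1935])
for back in (0,.013,.03,.043):
    pts=[t+R@np.array([-back,0,s]) for s in(-.05,0,.05)]
    print(back,proj("side",pts).round(1).tolist())
im=cv2.imread("pics/side0.png"); cv2.imwrite("pics/s0c.png",cv2.resize(im[0:120,380:500],None,fx=5,fy=5))
E
```

```text
0 [[430.7, 110.2], [425.8, 101.9], [421.2, 94.1]]
0.013 [[431.9, 106.4], [427.0, 98.2], [422.3, 90.4]]
0.03 [[433.6, 101.4], [428.5, 93.2], [423.7, 85.5]]
0.043 [[434.8, 97.5], [429.7, 89.4], [424.9, 81.7]]
```

View pics/s0c.png

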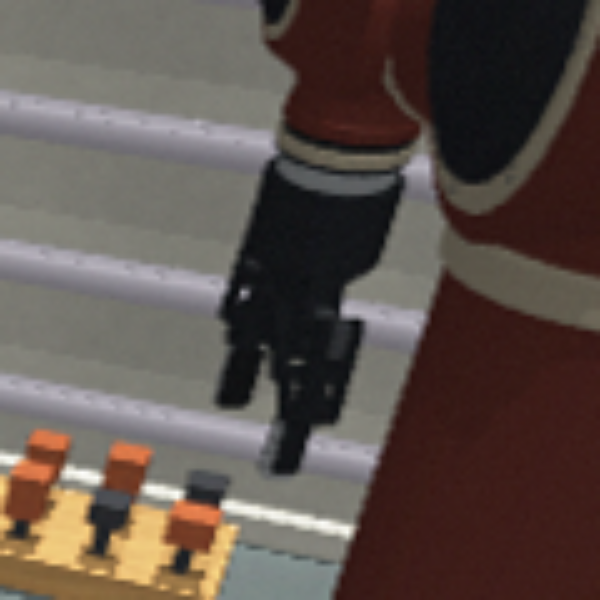

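Call:
play_rows:
  motion:
    - [0.25,[0,0,-0.04],0]
    - [0.25,[0,0,-0.075],0]
    - [0.25,[0,0,-0.1],0]
    - [0.25,[0,0,-0.104],0]
    - [0.25,[0,0,-0.104],0]

```text
time: 3.2
tool_pos: [0.4899, -0.2787, 0.0362]
tool_rot: [0.707, 0.009, 0.707, -0.009]
contact_force: [0.6, 1.1, 0.6]
gripper_width: 0.373
```

```bash
python3 - <<'E'
from h import *
rep(); cams.grab_frame("side"); im,d=cams.grab_frame("side");rep(); P=cloud("side",d)
cv2.imwrite("pics/p5s.png",cv2.resize(im[100:230,250:400],None,fx=4,fy=4,interpolation=cv2.INTER_CUBIC)[:,:,::-1])
m=(abs(P[...,0]-.49)<.05)&(abs(P[...,1]+.28)<.04)&(im.max(-1)<130)&(P[...,2]>.03);q=P[m]
for lo in np.arange(.03,.12,.01):
    s=q[(q[:,2]>=lo)&(q[:,2]<lo+.01)]
    if len(s): print(round(lo,3),len(s),np.round(s.min(0),3),np.round(s.max(0),3))
E
```

```text
t 3.2 tcp [ 0.4899 -0.2787  0.0362] jaw yaw deg -1.5 F [0.6 1.1 0.6] w 0.373 q6 -0.62
t 3.3 tcp [ 0.4913 -0.2796  0.0382] jaw yaw deg -1.49 F [ 0.7 -0.4  0.9] w 0.374 q6 -0.62
0.03 5 [ 0.523 -0.267  0.031] [ 0.54  -0.244  0.04 ]
0.04 1 [ 0.526 -0.263  0.041] [ 0.526 -0.263  0.041]
0.05 9 [ 0.444 -0.306  0.051] [ 0.497 -0.24   0.06 ]
0.06 2 [ 0.486 -0.303  0.06 ] [ 0.492 -0.303  0.062]
0.07 8 [ 0.469 -0.284  0.075] [ 0.512 -0.265  0.08 ]
0.08 23 [ 0.463 -0.283  0.08 ] [ 0.52  -0.265  0.089]
0.09 33 [ 0.462 -0.283  0.09 ] [ 0.522 -0.263  0.1  ]
0.1 31 [ 0.462 -0.287  0.1  ] [ 0.521 -0.263  0.11 ]
0.11 29 [ 0.459 -0.289  0.11 ] [ 0.529 -0.261  0.12 ]
```

View pics/p5s.png

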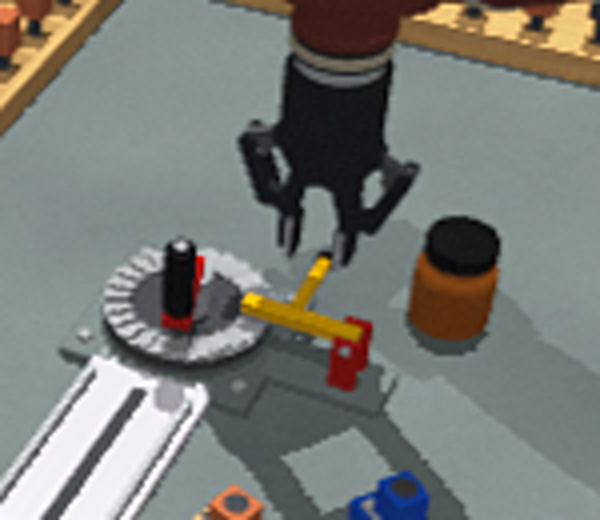

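Call:
play_rows:
  motion:
    - [0.25,[-0.001,-0.003,-0.01],0]
    - [0.25,[-0.001,-0.003,-0.02],0]
    - [0.25,[-0.001,-0.003,-0.02],0]

```text
time: 3.6
tool_pos: [0.4877, -0.2807, 0.014]
tool_rot: [0.706, 0.01, 0.708, -0.009]
contact_force: [0.7, 0.4, -0.1]
gripper_width: 0.375
```

```bash
python3 - <<'E'
from h import *
cams.grab_frame("side"); im,d=cams.grab_frame("side");rep(); P=cloud("side",d)
cv2.imwrite("pics/p6s.png",cv2.resize(im[100:230,250:400],None,fx=4,fy=4,interpolation=cv2.INTER_CUBIC)[:,:,::-1])
E
```

```text
t 3.7 tcp [ 0.4884 -0.2811  0.0151] jaw yaw deg -1.49 F [-0.1 -0.2  0.1] w 0.373 q6 -0.63
```

View pics/p6s.png

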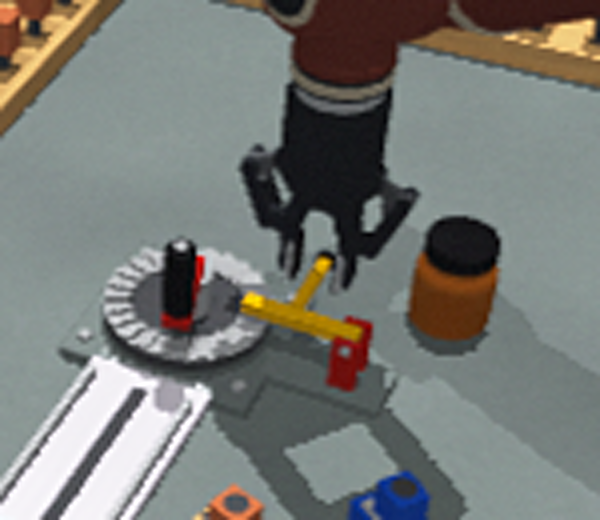

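Call:
play_rows:
  motion:
    - [0.25,[0.001,0.002,-0.008],0]
    - [0.25,[0.001,0.002,-0.015],0]
    - [0.25,[0.001,0.002,-0.015],0]
    - [0.25,[0.001,0.002,-0.015],0]

```text
time: 4.1
tool_pos: [0.4895, -0.2791, 0.0002]
tool_rot: [0.707, 0.009, 0.707, -0.009]
contact_force: [0.8, 0.6, 0.6]
gripper_width: 0.375
```

```bash
python3 - <<'E'
from h import *
im,d=cams.grab_frame("side");rep(); P=cloud("side",d)
cv2.imwrite("pics/p7s.png",cv2.resize(im[140:220,280:380],None,fx=7,fy=7,interpolation=cv2.INTER_CUBIC)[:,:,::-1])
E
```

```text
t 4.15 tcp [ 0.4898 -0.2793  0.0006] jaw yaw deg -1.49 F [ 0.1 -0.3  0.1] w 0.379 q6 -0.62
```

View pics/p7s.png

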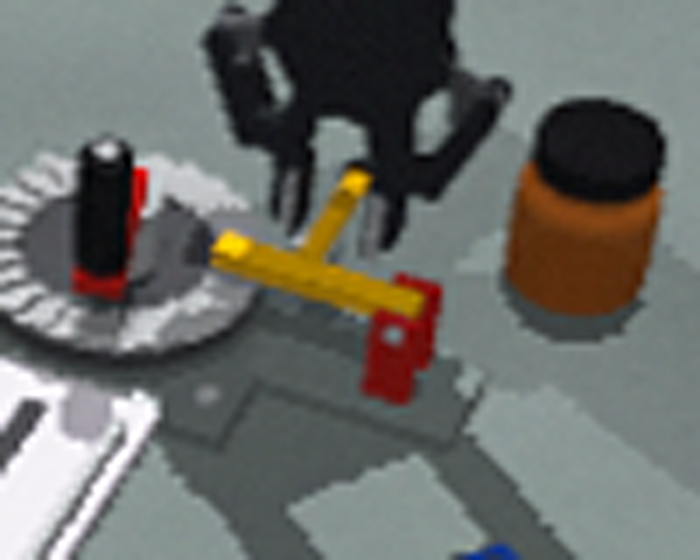

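Call:
play_rows:
  motion:
    - [1,[0,0,0],0]
    - [1,[0,0,0],0]
    - [1,[0,0,0],0]
    - [1,[0,0,0],0]
    - [1,[0,0,0],0]

```text
time: 4.65
tool_pos: [0.4894, -0.2795, 0.001]
tool_rot: [0.707, 0.009, 0.707, -0.009]
contact_force: [-5.9, 0.4, 4.9]
gripper_width: 0.115
```

```bash
python3 - <<'E'
from h import *
im,d=cams.grab_frame("side");rep(); P=cloud("side",d)
cv2.imwrite("pics/p8s.png",cv2.resize(im[140:220,280:380],None,fx=7,fy=7,interpolation=cv2.INTER_CUBIC)[:,:,::-1])
E
```

```text
t 4.7 tcp [ 0.4894 -0.2795  0.001 ] jaw yaw deg -1.49 F [-5.6  0.1  6.3] w 0.115 q6 -0.62
```

View pics/p8s.png

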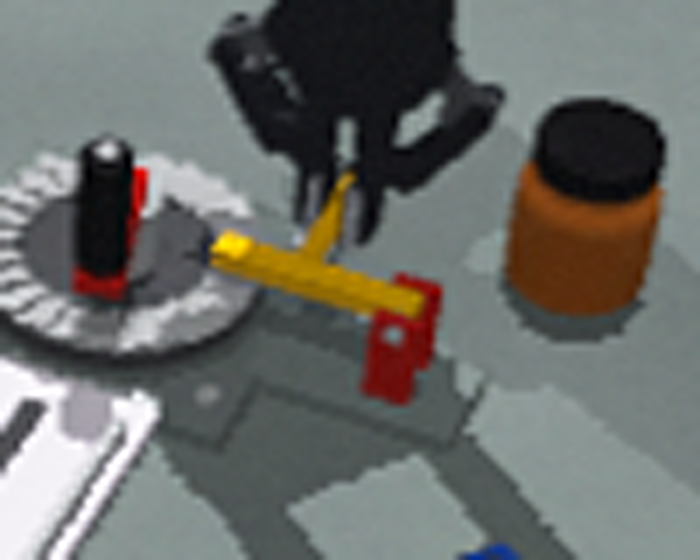

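Call:
play_rows:
  motion:
    - [1,[-0.001,0,0.009],0]
    - [1,[-0.003,0,0.017],0]
    - [1,[-0.0065,0,0.025],0]
    - [1,[-0.012,0,0.032],0]
    - [1,[-0.018,0.0005,0.0385],0]

```text
time: 5.2
tool_pos: [0.4736, -0.2791, 0.0412]
tool_rot: [0.709, 0.009, 0.705, -0.01]
contact_force: [5.8, 0.1, -4.6]
gripper_width: 0.118
```

Call:
play_rows:
  motion:
    - [1,[-0.007,0,0.005],0]
    - [1,[-0.0235,0.0005,0.011],0]
    - [1,[-0.041,0.001,0.0107],0]
    - [1,[-0.0505,0.001,0.008],0]
    - [1,[-0.056,0.001,0.005],0]

```text
time: 5.7
tool_pos: [0.417, -0.279, 0.0496]
tool_rot: [0.708, 0.008, 0.706, -0.01]
contact_force: [-5.0, 0.6, 10.8]
gripper_width: 0.109
```

```bash
python3 - <<'E'
from h import *
im,d=cams.grab_frame("side");rep(); P=cloud("side",d)
cv2.imwrite("pics/p9s.png",cv2.resize(im[120:220,270:390],None,fx=6,fy=6,interpolation=cv2.INTER_CUBIC)[:,:,::-1])
E
```

```text
t 5.75 tcp [ 0.4152 -0.2789  0.0484] jaw yaw deg -1.49 F [-6.9  0.  13.9] w 0.116 q6 -0.71
```

View pics/p9s.png

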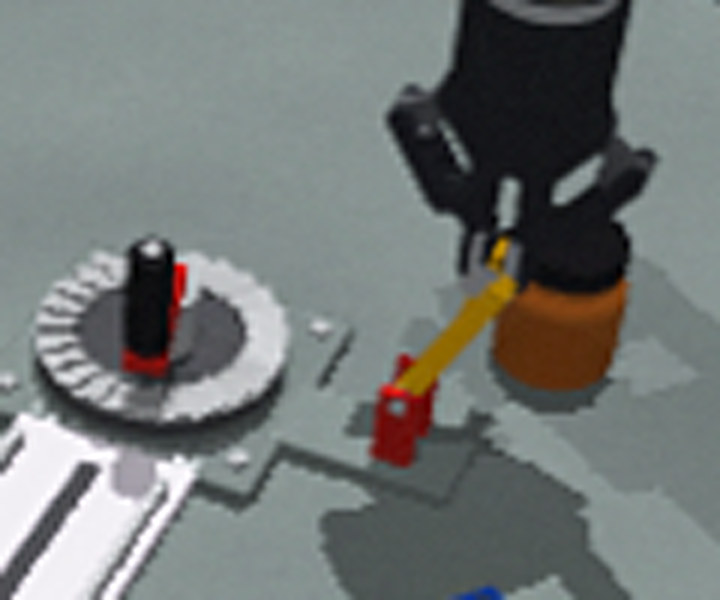

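Call:
play_rows:
  motion:
    - [0.2,[0,0,0],0]
    - [0.2,[0,0,0],0]
    - [0.2,[0,0,0.03],0]
    - [0.2,[0,0,0.07],0]
    - [0.2,[0.01,0.01,0.11],0]

```text
time: 6.25
tool_pos: [0.4246, -0.2676, 0.1547]
tool_rot: [0.706, 0.01, 0.708, -0.009]
contact_force: [0.7, -0.6, 0.3]
gripper_width: 0.4
```

```bash
python3 - <<'E'
from h import *
im,d=cams.grab_frame("side"); P=cloud("side",d)
im,d=cams.grab_frame("side");rep()
cv2.imwrite("pics/p10s.png",cv2.resize(im[120:220,270:390],None,fx=6,fy=6,interpolation=cv2.INTER_CUBIC)[:,:,::-1])
E
```

```text
t 6.35 tcp [ 0.4294 -0.2697  0.1616] jaw yaw deg -1.41 F [ 0.2 -0.2  0.4] w 0.4 q6 -0.68
```

View pics/p10s.png

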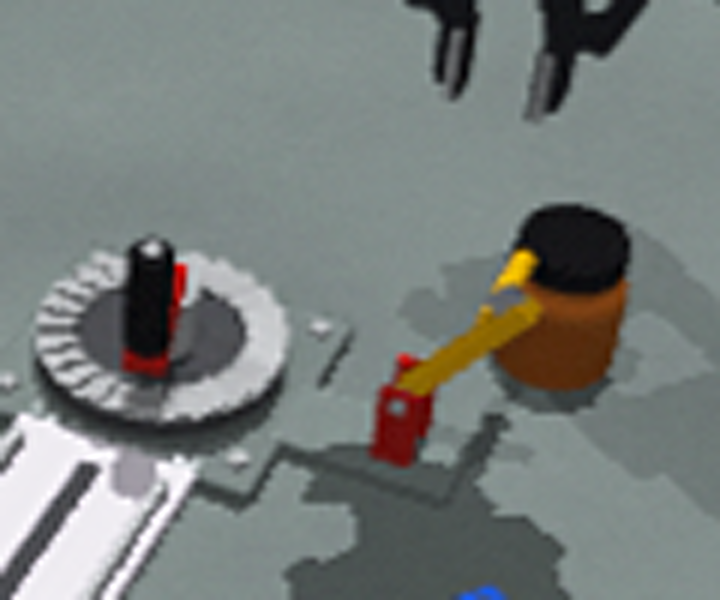

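Call:
play_rows:
  motion:
    - [0,[0.131,0.095,0.02],0]
    - [0,[0.131,0.095,0.02],0]
    - [0,[0.131,0.095,0.02],0]
    - [0,[0.131,0.095,0.02],0]
    - [0,[0.131,0.095,0.02],0]

```text
time: 6.85
tool_pos: [0.5575, -0.1716, 0.1737]
tool_rot: [0.707, 0.008, 0.707, -0.008]
contact_force: [-0.5, 0.5, 0.2]
gripper_width: 0.497
```

```bash
python3 - <<'E'
from h import *
im,d=cams.grab_frame("side"); P=cloud("side",d)
im,d=cams.grab_frame("side");rep(); P=cloud("side",d)
q=P[(abs(P[...,0]-.56)<.05)&(abs(P[...,1]+.17)<.03)&(P[...,2]>.15)&(P[...,2]<.25)&(im.max(-1)<130)]
for lo in np.arange(.15,.25,.01):
    s=q[(q[:,2]>=lo)&(q[:,2]<lo+.01)]
    if len(s): print(round(lo,3),len(s),np.round(s.min(0),3),np.round(s.max(0),3))
cv2.imwrite("pics/p11s.png",cv2.resize(im[90:220,240:390],None,fx=5,fy=5,interpolation=cv2.INTER_CUBIC)[:,:,::-1])
E
```

```text
t 6.95 tcp [ 0.5557 -0.1731  0.1733] jaw yaw deg -1.48 F [-0.2 -0.8  0.2] w 0.5 q6 -0.4
0.21 23 [ 0.526 -0.182  0.211] [ 0.59  -0.156  0.22 ]
0.22 41 [ 0.522 -0.179  0.22 ] [ 0.591 -0.158  0.23 ]
0.23 43 [ 0.521 -0.179  0.23 ] [ 0.592 -0.156  0.24 ]
0.24 41 [ 0.522 -0.179  0.24 ] [ 0.59  -0.157  0.249]
```

View pics/p11s.png

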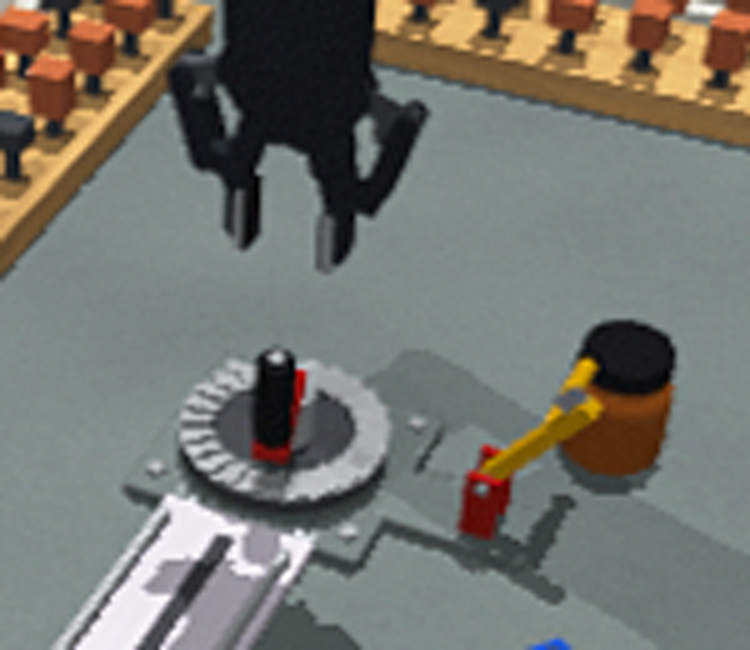

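Call:
play_rows:
  motion:
    - [0,[0.005,-0.001,-0.02],0]
    - [0,[0.005,-0.001,-0.05],0]
    - [0,[0.005,-0.001,-0.08],0]
    - [0,[0.005,-0.001,-0.1],0]
    - [0,[0.005,-0.001,-0.106],0]

```text
time: 7.45
tool_pos: [0.5581, -0.1741, 0.0645]
tool_rot: [0.705, 0.011, 0.709, -0.009]
contact_force: [-0.9, -0.6, -0.3]
gripper_width: 0.502
```

Call:
play_rows:
  motion:
    - [0,[0,0,0],0]
    - [1,[0,0,0],0]
    - [1,[0,0,0],0]
    - [1,[0,0,0],0]
    - [1,[0,0,0],0]

```text
time: 7.95
tool_pos: [0.562, -0.1747, 0.0701]
tool_rot: [0.707, 0.008, 0.707, -0.01]
contact_force: [-5.3, -1.8, 6.1]
gripper_width: 0.264
```

```bash
python3 - <<'E'
from h import *
im,d=cams.grab_frame("side");rep(); P=cloud("side",d)
cv2.imwrite("pics/p12s.png",cv2.resize(im[90:220,240:390],None,fx=5,fy=5,interpolation=cv2.INTER_CUBIC)[:,:,::-1])
E
```

```text
t 8.0 tcp [ 0.562  -0.1748  0.0701] jaw yaw deg -1.48 F [-4.8 -1.8  5.9] w 0.261 q6 -0.4
```

View pics/p12s.png

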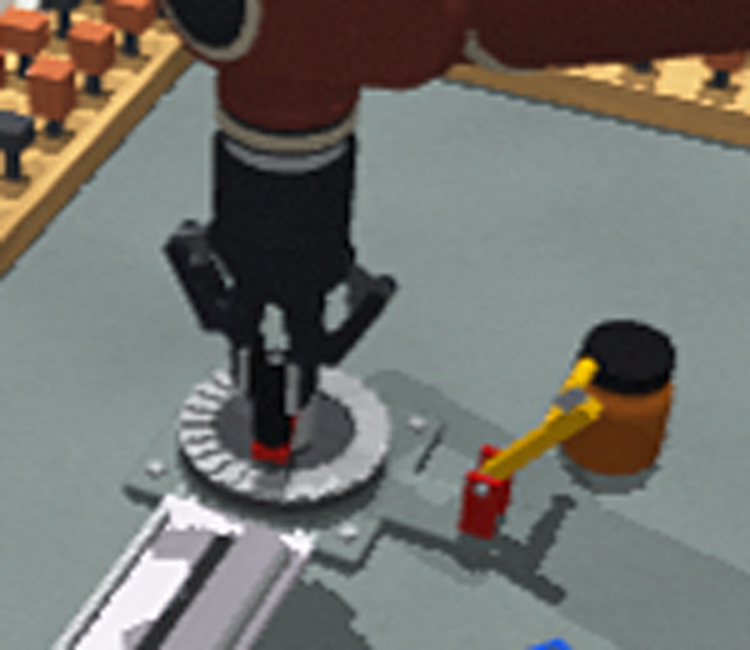

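```bash
python3 - <<'E'
import numpy as np
a=1.8164
for k0 in range(0,15,5):
    b=a+.27*k0
    print(k0*.27,[[round(.06*(np.cos(a+.27*k)-np.cos(b)),4),round(.06*(np.sin(a+.27*k)-np.sin(b)),4)] for k in range(k0+1,k0+6)])
E
```

```text
0.0 [[np.float64(-0.015), np.float64(-0.006)], [np.float64(-0.0278), np.float64(-0.0158)], [np.float64(-0.0376), np.float64(-0.0286)], [np.float64(-0.0436), np.float64(-0.0436)], [np.float64(-0.0454), np.float64(-0.0597)]]
1.35 [[np.float64(0.0026), np.float64(-0.0159)], [np.float64(0.0093), np.float64(-0.0306)], [np.float64(0.0197), np.float64(-0.043)], [np.float64(0.033), np.float64(-0.0521)], [np.float64(0.0483), np.float64(-0.0574)]]
2.7 [[np.float64(0.0161), np.float64(-0.001)], [np.float64(0.0319), np.float64(0.0024)], [np.float64(0.0463), np.float64(0.0098)], [np.float64(0.0581), np.float64(0.0208)], [np.float64(0.0665), np.float64(0.0346)]]
```

Call:
play_rows:
  motion:
    - [1,[-0.015,-0.006,0],0]
    - [1,[-0.0278,-0.0158,0],0]
    - [1,[-0.0376,-0.0286,0],0]
    - [1,[-0.0436,-0.0436,0],0]
    - [1,[-0.0454,-0.0597,0],0]

```text
time: 8.5
tool_pos: [0.516, -0.2336, 0.0702]
tool_rot: [0.707, 0.009, 0.707, -0.009]
contact_force: [-1.6, 2.6, 6.4]
gripper_width: 0.259
```

Call:
play_rows:
  motion:
    - [1,[0.0026,-0.0159,0],0]
    - [1,[0.0093,-0.0306,0],0]
    - [1,[0.0197,-0.043,0],0]
    - [1,[0.033,-0.0521,0],0]
    - [1,[0.0483,-0.0574,0],0]

```text
time: 9.0
tool_pos: [0.5654, -0.2923, 0.0701]
tool_rot: [0.708, 0.009, 0.707, -0.01]
contact_force: [-1.5, 4.6, 8.4]
gripper_width: 0.262
```

Call:
play_rows:
  motion:
    - [1,[0.0161,-0.001,0],0]
    - [1,[0.0319,0.0024,0],0]
    - [1,[0.0463,0.0098,0],0]
    - [1,[0.0581,0.0208,0],0]
    - [1,[0.0665,0.0346,0],0]

```text
time: 9.5
tool_pos: [0.6312, -0.2572, 0.0701]
tool_rot: [0.707, 0.009, 0.707, -0.01]
contact_force: [-10.0, 0.9, 9.3]
gripper_width: 0.259
```

```bash
python3 - <<'E'
from h import *
im,d=cams.grab_frame("side");rep(); P=cloud("side",d)
cv2.imwrite("pics/p13s.png",cv2.resize(im[90:280,200:390],None,fx=3.5,fy=3.5,interpolation=cv2.INTER_CUBIC)[:,:,::-1])
hsv=cv2.cvtColor(im,cv2.COLOR_RGB2HSV).astype(int)
red=(hsv[...,1]>150)&((hsv[...,0]<6)|(hsv[...,0]>174))
m=red&(abs(P[...,0]-.58)<.06)&(P[...,1]>-.12)&(P[...,1]<.09)&(P[...,2]>.025)
print(len(P[m]),P[m].min(0),P[m].max(0))
E
```

```text
t 9.55 tcp [ 0.6324 -0.2539  0.0701] jaw yaw deg -1.42 F [-4.2  3.6  7.6] w 0.263 q6 -0.47
116 [ 0.54651926 -0.0746721   0.02547664] [0.61491909 0.0881236  0.05605508]
```

View pics/p13s.png

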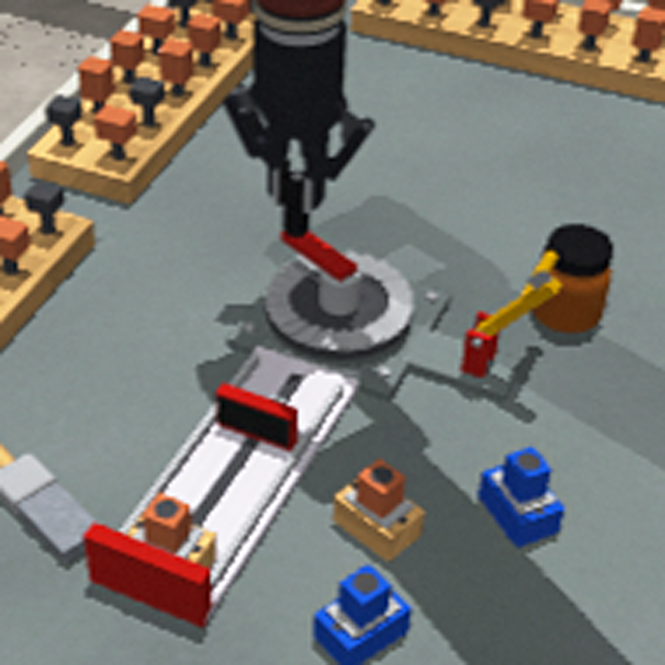

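Call:
play_rows:
  motion:
    - [-0.1,[0,0,0],0]
    - [-0.1,[0,0,0],0]
    - [-0.1,[0,0,0.03],0]
    - [-0.1,[0,0,0.07],0]
    - [-0.1,[0,0,0.107],0]

```text
time: 10.05
tool_pos: [0.6307, -0.2569, 0.1759]
tool_rot: [0.707, 0.009, 0.707, -0.009]
contact_force: [0.4, -0.3, 0.1]
gripper_width: 0.548
```

Call:
play_rows:
  motion:
    - [-0.18,[-0.05,0.02,0],0]
    - [-0.18,[-0.087,0.05,0],-0.1]
    - [-0.18,[-0.12,0.09,0],-0.2]
    - [-0.18,[-0.15,0.13,0],-0.3]
    - [-0.18,[-0.17,0.17,0],-0.349]

```text
time: 10.55
tool_pos: [0.4595, -0.0859, 0.1749]
tool_rot: [0.695, 0.134, 0.694, -0.134]
contact_force: [-0.3, 0.4, 0.4]
gripper_width: 0.586
```

```bash
cat >> h.py <<'E'
def elec(cs=("top","side")):
    for n in cs:
        im,d=cams.grab_frame(n); P=cloud(n,d); hsv=cv2.cvtColor(im,cv2.COLOR_RGB2HSV).astype(int)
        X,Y,Z=P[...,0],P[...,1],P[...,2]
        reg=(X>.3)&(X<.66)&(Y>-.13)&(Y<.3)
        cop=reg&(hsv[...,0]<14)&(hsv[...,0]>3)&(hsv[...,1]>110)&(Z>.04)&(Z<.09)
        k,lab,st,ce=cv2.connectedComponentsWithStats(cop.astype(np.uint8))
        for i in range(1,k):
            if st[i,4]<25: continue
            c=P[lab==i].mean(0)
            near=(abs(X-c[0])<.05)&(abs(Y-c[1])<.05)&(Z>.022)&(Z<.09)
            q=P[near][:,:2].astype(np.float32); r=cv2.minAreaRect(q)
            t=(lab==i)&(Z>np.percentile(Z[lab==i],95)-.006)
            print(n,ce[i].round(),"cop",c.round(4),"top",P[t].mean(0).round(4),"rect",np.round(r[0],4),np.round(r[1],4),round(r[2],1))
E
python3 - <<'E'
from h import *
im,d=cams.grab_frame("top")
elec();rep();elec(("top",))
E
```

```text
top [258. 208.] cop [0.5798 0.0817 0.0707] top [0.5815 0.081  0.0747] rect [0.5829 0.0762] [0.0867 0.0916] 89.4
top [209. 264.] cop [0.4282 0.2182 0.0611] top [0.4286 0.2185 0.0646] rect [0.4308 0.2188] [0.0602 0.0408] 12.9
side [308. 229.] cop [ 0.4552 -0.0171  0.0556] top [ 0.4561 -0.0202  0.0611] rect [ 0.4572 -0.0218] [0.041 0.06 ] 71.0
side [247. 240.] cop [0.5809 0.0901 0.065 ] top [0.5828 0.0872 0.0732] rect [0.5834 0.0825] [0.0809 0.0939] 89.1
side [280. 307.] cop [0.4281 0.2256 0.0567] top [0.4294 0.2221 0.0617] rect [0.4304 0.2214] [0.0601 0.0405] 12.2
t 10.7 tcp [ 0.4602 -0.0851  0.1751] jaw yaw deg -21.36 F [ 0.2 -1.1 -0.5] w 0.591 q6 0.03
top [258. 208.] cop [0.5796 0.0814 0.0705] top [0.5813 0.0811 0.0742] rect [0.5827 0.0761] [0.0865 0.0926] 89.4
top [209. 264.] cop [0.4282 0.2183 0.0608] top [0.4276 0.2193 0.0642] rect [0.4304 0.2185] [0.0599 0.0405] 12.1
```

Call:
play_rows:
  motion:
    - [-0.18,[-0.003,0.035,0],0]
    - [-0.18,[-0.003,0.06,-0.02],0]
    - [-0.18,[-0.003,0.06,-0.06],0]
    - [-0.18,[-0.003,0.06,-0.1],0]
    - [-0.18,[-0.003,0.06,-0.13],0]

```text
time: 11.25
tool_pos: [0.458, -0.0272, 0.0429]
tool_rot: [0.694, 0.132, 0.695, -0.132]
contact_force: [0.7, -0.0, 0.2]
gripper_width: 0.591
```

```bash
python3 - <<'E'
from h import *
im,d=cams.grab_frame("side");im,d=cams.grab_frame("side");rep()
cv2.imwrite("pics/p14s.png",cv2.resize(im[160:280,250:370],None,fx=5,fy=5,interpolation=cv2.INTER_CUBIC)[:,:,::-1])
E
```

```text
t 11.35 tcp [ 0.4547 -0.0266  0.0403] jaw yaw deg -21.56 F [ 0.1  0.1 -1.2] w 0.589 q6 0.15
```

View pics/p14s.png

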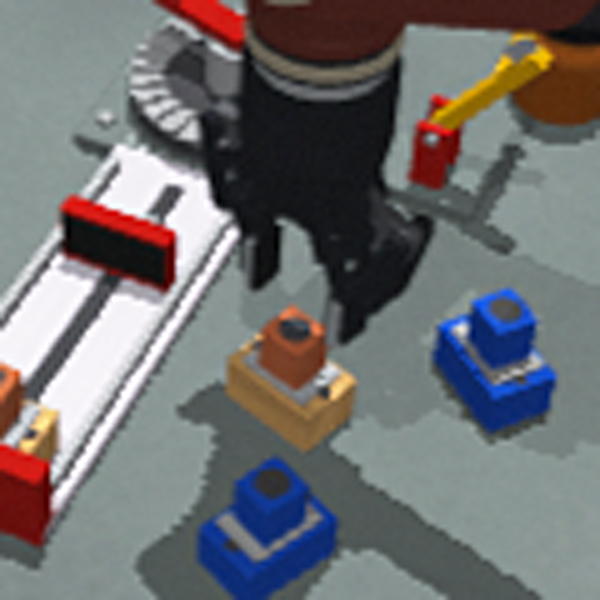

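Call:
play_rows:
  motion:
    - [-0.18,[0,0.001,-0.02],0]
    - [-0.18,[0,0.001,-0.036],0]
    - [-0.18,[0,0.001,-0.041],0]
    - [-0.18,[0,0.001,-0.041],0]
    - [-0.18,[0,0.001,-0.041],0]

```text
time: 11.85
tool_pos: [0.4596, -0.026, 0.0058]
tool_rot: [0.696, 0.132, 0.694, -0.132]
contact_force: [-0.4, 1.0, 0.2]
gripper_width: 0.592
```

Call:
play_rows:
  motion:
    - [1,[0,0,0],0]
    - [1,[0,0,0],0]
    - [1,[0,0,0],0]
    - [1,[0,0,0],0]
    - [1,[0,0,0],0]

```text
time: 12.35
tool_pos: [0.4594, -0.0256, 0.0056]
tool_rot: [0.696, 0.132, 0.694, -0.132]
contact_force: [-0.4, 0.2, 6.2]
gripper_width: 0.315
```

```bash
python3 - <<'E'
from h import *
im,d=cams.grab_frame("side");rep()
cv2.imwrite("pics/p15s.png",cv2.resize(im[160:280,250:370],None,fx=5,fy=5,interpolation=cv2.INTER_CUBIC)[:,:,::-1])
E
```

```text
t 12.4 tcp [ 0.4594 -0.0257  0.0056] jaw yaw deg -21.48 F [-0.7  0.3  6. ] w 0.313 q6 0.16
```

View pics/p15s.png

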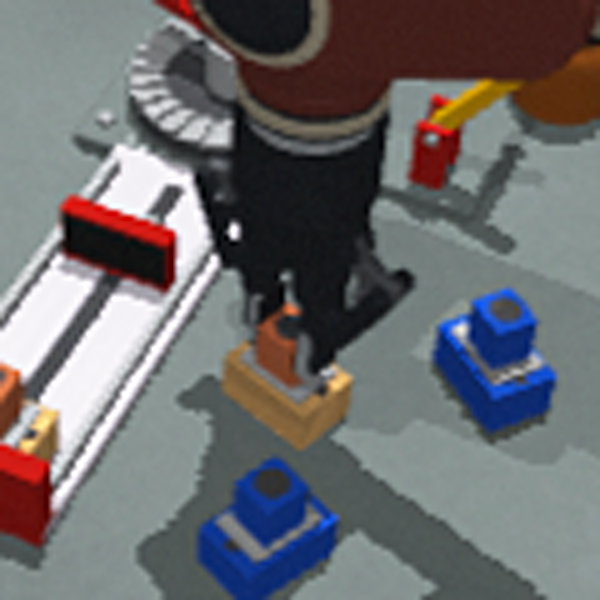

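Call:
play_rows:
  motion:
    - [1,[0,0,0.03],0]
    - [1,[0,0,0.065],0]
    - [1,[0.03,0.015,0.07],0.12]
    - [1,[0.07,0.035,0.07],0.24]
    - [1,[0.105,0.05,0.07],0.35]

```text
time: 12.9
tool_pos: [0.5641, 0.0256, 0.074]
tool_rot: [0.707, 0.007, 0.707, -0.007]
contact_force: [0.4, -1.3, -2.1]
gripper_width: 0.315
```

Call:
play_rows:
  motion:
    - [1,[0.0184,0.009,0],0]
    - [1,[0.0184,0.009,0],0]
    - [1,[0.0184,0.009,0],0]
    - [1,[0.0184,0.009,0],0]

```text
time: 13.3
tool_pos: [0.5801, 0.0334, 0.0732]
tool_rot: [0.706, 0.009, 0.708, -0.009]
contact_force: [-0.9, 0.1, -2.5]
gripper_width: 0.315
```

```bash
python3 - <<'E'
from h import *
im,d=cams.grab_frame("side");rep()
cv2.imwrite("pics/p16s.png",cv2.resize(im[140:290,210:360],None,fx=4.5,fy=4.5,interpolation=cv2.INTER_CUBIC)[:,:,::-1])
P=cloud("side",d);hsv=cv2.cvtColor(im,cv2.COLOR_RGB2HSV).astype(int)
# wood of held electrode
m=(abs(P[...,0]-.583)<.05)&(P[...,1]>-.01)&(P[...,1]<.075)&(P[...,2]>.06)&(P[...,2]<.115)&(hsv[...,0]>10)&(hsv[...,0]<25)&(hsv[...,1]>80)
q=P[m];print(len(q),q.min(0),q.max(0)); f=q[q[:,1]>np.percentile(q[:,1],60)]
print(np.percentile(q,[2,98],axis=0))
t=q[q[:,2]>q[:,2].max()-.006][:,:2].astype(np.float32);print(cv2.minAreaRect(t))
E
```

```text
t 13.35 tcp [0.5802 0.0333 0.0734] jaw yaw deg -1.46 F [ 0.6 -0.1 -3. ] w 0.312 q6 -0.05
247 [0.54958905 0.01676689 0.06432926] [0.61046968 0.0574606  0.1001648 ]
[[0.55001592 0.01808322 0.06990554]
 [0.60788792 0.05676446 0.09871576]]
((0.579710841178894, 0.03811826929450035), (0.061834245920181274, 0.038112591952085495), 2.484683036804199)
```

View pics/p16s.png

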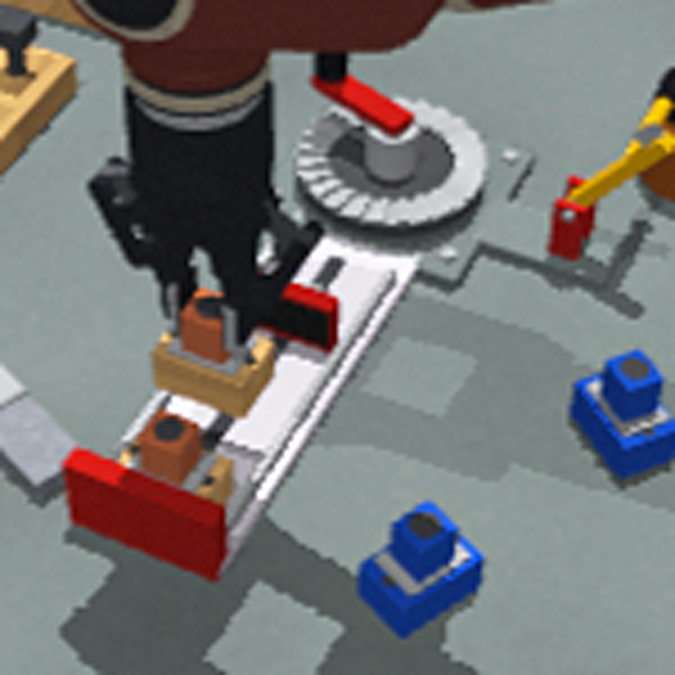

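Call:
play_rows:
  motion:
    - [1,[0.0025,-0.002,0],0]
    - [1,[0.0025,-0.002,-0.02],0]
    - [1,[0.0025,-0.002,-0.038],0]
    - [1,[0.0025,-0.002,-0.05],0]
    - [1,[0.0025,-0.002,-0.05],0]

```text
time: 13.85
tool_pos: [0.582, 0.0314, 0.0219]
tool_rot: [0.705, 0.009, 0.709, -0.009]
contact_force: [-0.3, 0.5, -3.8]
gripper_width: 0.307
```

Call:
play_rows:
  motion:
    - [1,[0,0,-0.002],0]
    - [1,[0,0,-0.004],0]
    - [1,[0,0,-0.004],0]
    - [1,[0,0,-0.004],0]

```text
time: 14.25
tool_pos: [0.5846, 0.0316, 0.0209]
tool_rot: [0.707, 0.009, 0.707, -0.009]
contact_force: [0.9, -0.7, -2.5]
gripper_width: 0.313
```

Call:
play_rows:
  motion:
    - [1,[0,0,-0.002],0]
    - [1,[0,0,-0.0025],0]
    - [1,[0,0,-0.0025],0]

```text
time: 14.55
tool_pos: [0.5841, 0.0316, 0.0177]
tool_rot: [0.707, 0.009, 0.707, -0.009]
contact_force: [0.3, 0.4, -3.7]
gripper_width: 0.314
```

Call:
play_rows:
  motion:
    - [1,[0,0.001,0],0]
    - [1,[0,0.002,0],0]
    - [1,[0,0.003,0],0]
    - [1,[0,0.003,0],0]

```text
time: 14.95
tool_pos: [0.5841, 0.0348, 0.0177]
tool_rot: [0.707, 0.009, 0.707, -0.009]
contact_force: [0.3, 0.5, -2.3]
gripper_width: 0.316
```

Call:
play_rows:
  motion:
    - [1,[0,0.001,0],0]
    - [1,[0,0.002,0],0]
    - [1,[0,0.003,0],0]
    - [1,[0,0.003,0],0]

```text
time: 15.35
tool_pos: [0.5841, 0.0378, 0.0177]
tool_rot: [0.707, 0.009, 0.707, -0.009]
contact_force: [-0.4, 0.4, -3.4]
gripper_width: 0.313
```

Call:
play_rows:
  motion:
    - [1,[0,0.001,0],0]
    - [1,[0,0.002,0],0]
    - [1,[0,0.002,0],0]

```text
time: 15.65
tool_pos: [0.5841, 0.0398, 0.0178]
tool_rot: [0.707, 0.009, 0.707, -0.009]
contact_force: [-0.2, -0.0, -2.7]
gripper_width: 0.315
```

```bash
python3 - <<'E'
from h import *
im,d=cams.grab_frame("side");rep()
cv2.imwrite("pics/p17s.png",cv2.resize(im[190:280,210:300],None,fx=6.5,fy=6.5,interpolation=cv2.INTER_CUBIC)[:,:,::-1])
im,d=cams.grab_frame("top")
cv2.imwrite("pics/p17t.png",cv2.resize(im[180:240,235:325],None,fx=8,fy=8,interpolation=cv2.INTER_CUBIC)[:,:,::-1])
E
```

```text
t 15.7 tcp [0.5841 0.0398 0.0177] jaw yaw deg -1.43 F [-1.   0.  -2.4] w 0.315 q6 -0.03
```

View pics/p17s.png

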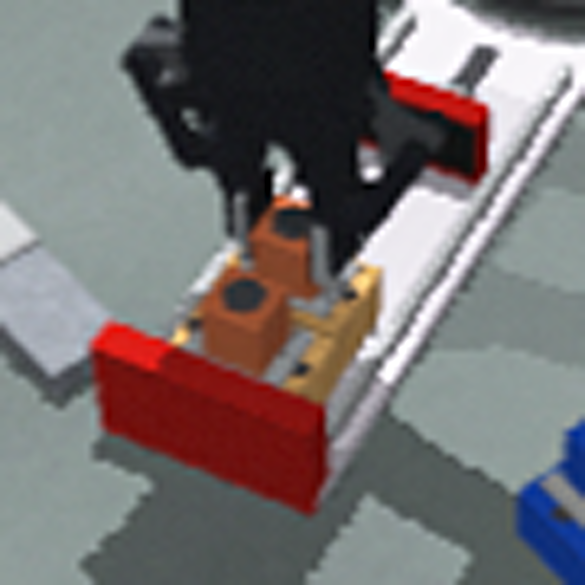

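View pics/p17t.png

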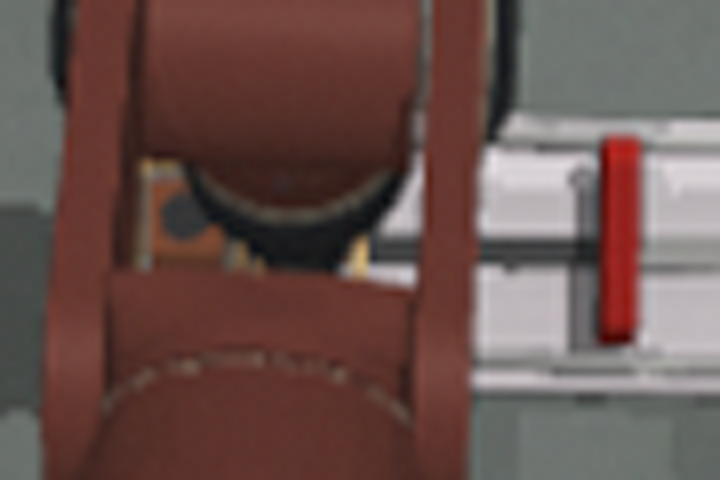

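Call:
play_rows:
  motion:
    - [1,[0,0.001,0],0]
    - [1,[0,0.001,0],0]
    - [1,[0,0.002,0],0]
    - [1,[0,0.002,0],0]

```text
time: 16.15
tool_pos: [0.5841, 0.0417, 0.0177]
tool_rot: [0.707, 0.009, 0.707, -0.009]
contact_force: [0.0, 0.6, -2.0]
gripper_width: 0.309
```

Call:
play_rows:
  motion:
    - [1,[0,0,-0.001],0]
    - [1,[0,0,-0.002],0]
    - [1,[0,0,-0.002],0]

```text
time: 16.45
tool_pos: [0.5841, 0.0417, 0.0177]
tool_rot: [0.707, 0.009, 0.707, -0.009]
contact_force: [-6.1, -0.3, 9.0]
gripper_width: 0.317
```

Call:
play_rows:
  motion:
    - [1,[0,0.001,0],0]
    - [1,[0,0.001,0],0]
    - [1,[0,0.002,0],0]
    - [1,[0,0.002,0],0]

```text
time: 16.85
tool_pos: [0.5847, 0.0423, 0.0177]
tool_rot: [0.707, 0.008, 0.707, -0.01]
contact_force: [-4.3, -3.8, 7.4]
gripper_width: 0.316
```

Call:
play_rows:
  motion:
    - [1,[0,0,0.0015],0]
    - [1,[0,0,0.0015],0]
    - [1,[0,0.001,0.0015],0]
    - [1,[0,0.001,0.0015],0]

```text
time: 17.25
tool_pos: [0.5846, 0.0426, 0.0178]
tool_rot: [0.707, 0.007, 0.707, -0.01]
contact_force: [-0.9, -8.5, 1.9]
gripper_width: 0.313
```

Call:
play_rows:
  motion:
    - [1,[0,0.0015,0],0]
    - [1,[0,0.0015,0],0]
    - [1,[0,0,0],0]
    - [1,[0,0,0],0]

```text
time: 17.65
tool_pos: [0.5846, 0.0426, 0.0178]
tool_rot: [0.707, 0.008, 0.707, -0.01]
contact_force: [-1.7, -8.0, 2.2]
gripper_width: 0.316
```

Call:
play_rows:
  motion:
    - [-0.1,[0,0,0],0]
    - [-0.1,[0,0,0],0]
    - [-0.1,[0,-0.001,0.003],0]
    - [-0.1,[0,-0.001,0.04],0]
    - [-0.1,[0,-0.001,0.08],0]

```text
time: 18.15
tool_pos: [0.5824, 0.0442, 0.0962]
tool_rot: [0.705, 0.009, 0.709, -0.008]
contact_force: [-0.1, 0.5, -0.6]
gripper_width: 0.555
```

Call:
play_rows:
  motion:
    - [-0.1,[-0.03,0.04,0.01],0]
    - [-0.1,[-0.06,0.07,0.01],0.08]
    - [-0.1,[-0.09,0.1,0.01],0.16]
    - [-0.1,[-0.12,0.13,0.01],0.24]
    - [-0.1,[-0.14,0.16,0.01],0.25]

```text
time: 18.65
tool_pos: [0.4421, 0.205, 0.1073]
tool_rot: [0.703, -0.08, 0.703, 0.08]
contact_force: [0.4, 0.7, 0.1]
gripper_width: 0.552
```

```bash
python3 - <<'E'
from h import *
im,d=cams.grab_frame("side");im,d=cams.grab_frame("top");rep()
cv2.imwrite("pics/p18t.png",cv2.resize(im[170:300,180:340],None,fx=4.7,fy=4.7,interpolation=cv2.INTER_CUBIC)[:,:,::-1])
elec()
E
```

```text
t 18.75 tcp [0.4417 0.2065 0.1073] jaw yaw deg 13.19 F [ 0.7 -1.  -0.7] w 0.55 q6 0.05
top [258. 208.] cop [0.5796 0.082  0.0695] top [0.5809 0.0815 0.0745] rect [0.5822 0.0755] [0.087  0.0925] 88.5
top [272. 208.] cop [0.5803 0.0437 0.0711] top [0.5817 0.0438 0.076 ] rect [0.585  0.0446] [0.0979 0.0855] 89.1
side [250. 231.] cop [0.5855 0.064  0.0684] top [0.5873 0.0649 0.0735] rect [0.5854 0.0678] [0.0987 0.0923] 85.2
side [280. 307.] cop [0.4275 0.2257 0.057 ] top [0.4291 0.2223 0.062 ] rect [0.4305 0.2213] [0.0603 0.0408] 11.8
```

View pics/p18t.png

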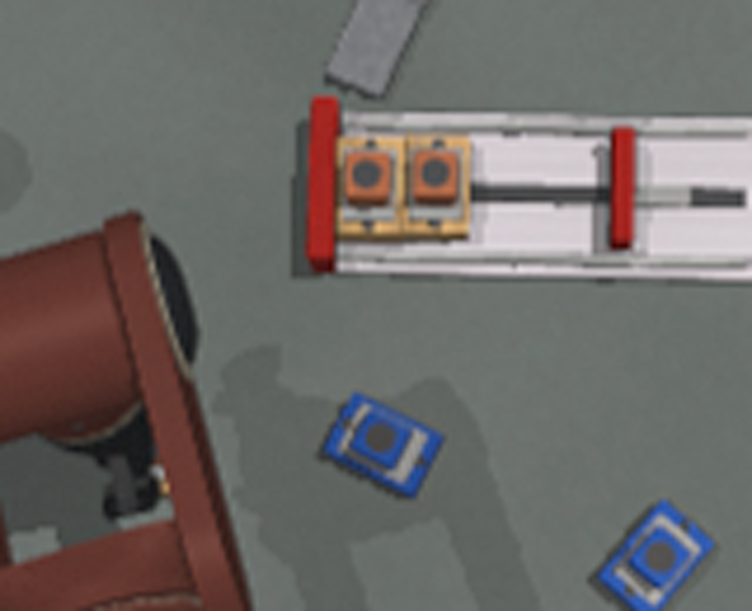

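Call:
play_rows:
  motion:
    - [-0.18,[-0.011,0.012,0],0]
    - [-0.18,[-0.011,0.012,-0.03],0]
    - [-0.18,[-0.011,0.012,-0.06],0]
    - [-0.18,[-0.011,0.012,-0.06],0]
    - [-0.18,[-0.011,0.012,-0.06],0]

```text
time: 19.35
tool_pos: [0.4335, 0.2149, 0.0472]
tool_rot: [0.702, -0.079, 0.703, 0.079]
contact_force: [-0.1, 1.0, -0.8]
gripper_width: 0.592
```

```bash
python3 - <<'E'
from h import *
im,d=cams.grab_frame("side");rep()
cv2.imwrite("pics/p19s.png",cv2.resize(im[220:340,220:340],None,fx=5,fy=5,interpolation=cv2.INTER_CUBIC)[:,:,::-1])
E
```

```text
t 19.4 tcp [0.4344 0.2153 0.0484] jaw yaw deg 12.82 F [ 0.5 -0.3  0.8] w 0.592 q6 0.08
```

View pics/p19s.png

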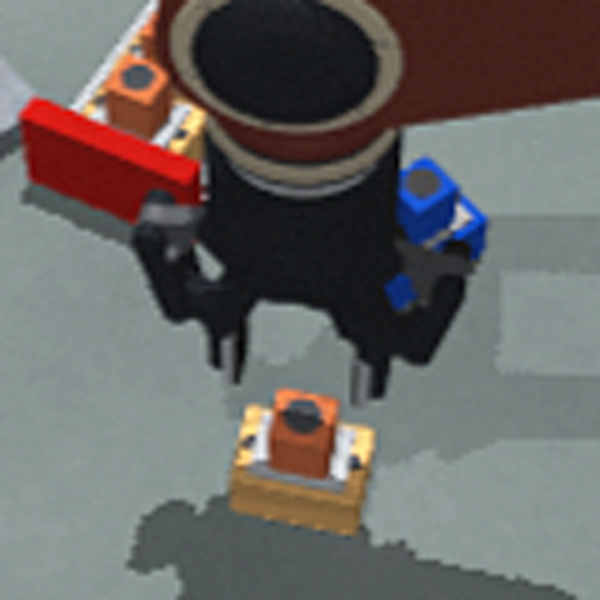

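Call:
play_rows:
  motion:
    - [-0.18,[-0.003,0.003,-0.015],0]
    - [-0.18,[-0.003,0.003,-0.035],0]
    - [-0.18,[-0.003,0.003,-0.043],0]
    - [-0.18,[-0.003,0.003,-0.043],0]
    - [-0.18,[-0.003,0.003,-0.043],0]

```text
time: 19.9
tool_pos: [0.4305, 0.2188, 0.0047]
tool_rot: [0.703, -0.079, 0.702, 0.079]
contact_force: [-0.1, -0.7, -0.0]
gripper_width: 0.594
```

Call:
play_rows:
  motion:
    - [1,[0,0,0],0]
    - [1,[0,0,0],0]
    - [1,[0,0,0],0]
    - [1,[0,0,0],0]
    - [1,[0,0,0],0]

```text
time: 20.4
tool_pos: [0.4311, 0.219, 0.0054]
tool_rot: [0.703, -0.079, 0.702, 0.08]
contact_force: [0.1, -0.4, 5.9]
gripper_width: 0.311
```

Call:
play_rows:
  motion:
    - [1,[0,0,0.045],0]
    - [1,[0,0,0.09],0]
    - [1,[0.02,-0.035,0.1],-0.08]
    - [1,[0.045,-0.07,0.1],-0.16]
    - [1,[0.07,-0.105,0.1],-0.25]

```text
time: 20.9
tool_pos: [0.5003, 0.1127, 0.1042]
tool_rot: [0.707, 0.01, 0.707, -0.01]
contact_force: [0.6, 1.0, -2.1]
gripper_width: 0.312
```

Call:
play_rows:
  motion:
    - [1,[0.025,-0.04,0],0]
    - [1,[0.05,-0.08,0],0]
    - [1,[0.081,-0.118,0],0]
    - [1,[0.081,-0.118,0],0]
    - [1,[0.081,-0.118,0],0]

```text
time: 21.4
tool_pos: [0.5803, -0.0051, 0.1026]
tool_rot: [0.706, 0.01, 0.708, -0.009]
contact_force: [-0.1, -0.2, -3.3]
gripper_width: 0.308
```

```bash
python3 - <<'E'
from h import *
im,d=cams.grab_frame("side");rep()
cv2.imwrite("pics/p20s.png",cv2.resize(im[140:290,210:360],None,fx=4.5,fy=4.5,interpolation=cv2.INTER_CUBIC)[:,:,::-1])
P=cloud("side",d);hsv=cv2.cvtColor(im,cv2.COLOR_RGB2HSV).astype(int)
m=(abs(P[...,0]-.583)<.05)&(P[...,1]>-.04)&(P[...,1]<.05)&(P[...,2]>.09)&(P[...,2]<.14)&(hsv[...,0]>10)&(hsv[...,0]<25)&(hsv[...,1]>80)
q=P[m];print(len(q),np.percentile(q,[1,99],axis=0).round(4))
t=q[q[:,2]>q[:,2].max()-.006][:,:2].astype(np.float32);print(cv2.minAreaRect(t))
E
```

```text
t 21.45 tcp [ 0.5799 -0.0041  0.1027] jaw yaw deg -1.47 F [-0.5  0.5 -2.7] w 0.316 q6 -0.11
259 [[ 0.55   -0.0207  0.0989]
 [ 0.609   0.0187  0.1288]]
((0.5801798701286316, -0.001721573993563652), (0.03970375657081604, 0.06023018807172775), 89.68546295166016)
```

View pics/p20s.png

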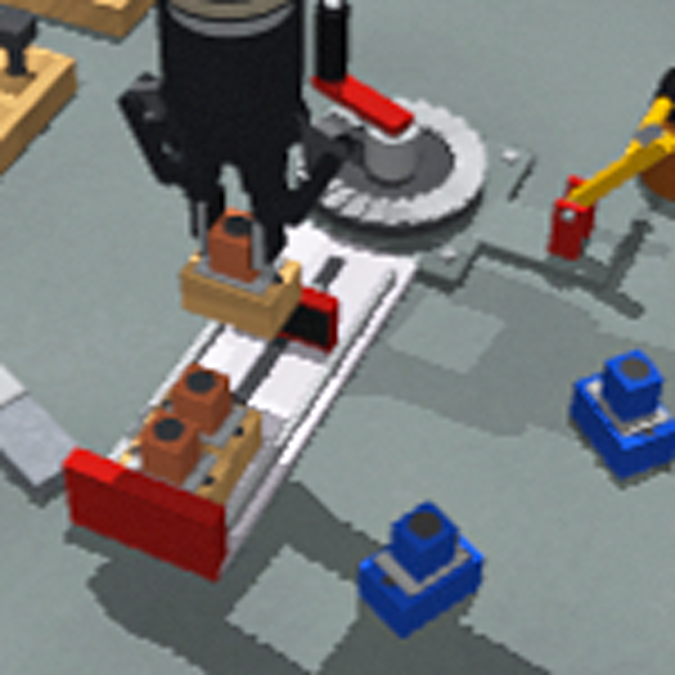

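Call:
play_rows:
  motion:
    - [1,[0.003,0,-0.03],0]
    - [1,[0.003,0,-0.06],0]
    - [1,[0.003,0,-0.078],0]
    - [1,[0.003,0,-0.0835],0]
    - [1,[0.003,0,-0.0835],0]

```text
time: 21.95
tool_pos: [0.5828, -0.0031, 0.02]
tool_rot: [0.706, 0.008, 0.708, -0.008]
contact_force: [0.1, -0.5, -2.7]
gripper_width: 0.312
```

Call:
play_rows:
  motion:
    - [1,[0,0.001,0],0]
    - [1,[0,0.0025,0],0]
    - [1,[0,0.004,0],0]
    - [1,[0,0.004,0],0]

```text
time: 22.35
tool_pos: [0.5845, -0.0002, 0.0214]
tool_rot: [0.707, 0.009, 0.707, -0.009]
contact_force: [-0.2, -0.1, -3.1]
gripper_width: 0.311
```

Call:
play_rows:
  motion:
    - [1,[0,0,-0.002],0]
    - [1,[0,0,-0.0035],0]
    - [1,[0,0,-0.0035],0]

```text
time: 22.65
tool_pos: [0.5842, -0.0005, 0.0175]
tool_rot: [0.707, 0.009, 0.707, -0.009]
contact_force: [-0.9, 0.3, 0.1]
gripper_width: 0.316
```

Call:
play_rows:
  motion:
    - [1,[0,0.0005,0],0]
    - [1,[0,0.001,0],0]
    - [1,[0,0.002,0],0]
    - [1,[0,0.002,0],0]

```text
time: 23.05
tool_pos: [0.5845, 0.0015, 0.0175]
tool_rot: [0.707, 0.009, 0.707, -0.009]
contact_force: [1.6, -1.4, -0.3]
gripper_width: 0.31
```

On the bed (Fz≈0 now, sliding freely); push on.

Call:
play_rows:
  motion:
    - [1,[0,0.0005,0],0]
    - [1,[0,0.001,0],0]
    - [1,[0,0.0015,0],0]
    - [1,[0,0.002,0],0]
    - [1,[0,0.002,0],0]

```text
time: 23.55
tool_pos: [0.5845, 0.0024, 0.0176]
tool_rot: [0.707, 0.008, 0.707, -0.01]
contact_force: [0.9, -7.0, 0.7]
gripper_width: 0.314
```

Call:
play_rows:
  motion:
    - [1,[0,0.0007,0],0]
    - [1,[0,0.0007,0],0]
    - [1,[0,0.0003,0],0]
    - [1,[0,0.0003,0],0]

```text
time: 23.95
tool_pos: [0.5845, 0.0024, 0.0175]
tool_rot: [0.707, 0.008, 0.707, -0.01]
contact_force: [0.5, -6.7, 1.6]
gripper_width: 0.315
```

Call:
play_rows:
  motion:
    - [-0.1,[0,0,0],0]
    - [-0.1,[0,0,0],0]
    - [-0.1,[0,-0.001,0.003],0]
    - [-0.1,[0,-0.001,0.04],0]
    - [-0.1,[0,-0.001,0.08],0]

```text
time: 24.45
tool_pos: [0.5822, 0.0036, 0.0961]
tool_rot: [0.705, 0.009, 0.709, -0.008]
contact_force: [1.3, -0.5, 0.2]
gripper_width: 0.549
```

Call:
play_rows:
  motion:
    - [-0.1,[0.01,-0.045,0.03],0]
    - [-0.1,[0.02,-0.09,0.065],0]
    - [-0.1,[0.03,-0.13,0.075],0]
    - [-0.1,[0.035,-0.17,0.075],0]
    - [-0.1,[0.04,-0.21,0.075],0]

```text
time: 24.95
tool_pos: [0.625, -0.2089, 0.174]
tool_rot: [0.708, 0.009, 0.706, -0.009]
contact_force: [0.4, 0.6, 0.3]
gripper_width: 0.545
```

```bash
python3 - <<'E'
from h import *
im,d=cams.grab_frame("side");im,d=cams.grab_frame("top");rep()
cv2.imwrite("pics/p21t.png",cv2.resize(im[170:300,220:380],None,fx=4.7,fy=4.7,interpolation=cv2.INTER_CUBIC)[:,:,::-1])
elec()
im,d=cams.grab_frame("side");
cv2.imwrite("pics/p21s.png",cv2.resize(im[100:290,200:390],None,fx=3.5,fy=3.5,interpolation=cv2.INTER_CUBIC)[:,:,::-1])
P=cloud("side",d)
q=P[(abs(P[...,0]-.63)<.03)&(abs(P[...,1]+.255)<.03)&(P[...,2]>.08)&(P[...,2]<.145)]
print("handle",len(q),np.percentile(q,[2,50,98],axis=0).round(4) if len(q) else 0)
E
```

```text
t 25.05 tcp [ 0.6241 -0.2114  0.1724] jaw yaw deg -1.7 F [1.3 0.5 0.2] w 0.548 q6 -0.41
top [258. 208.] cop [0.5797 0.0819 0.0697] top [0.5824 0.0807 0.0745] rect [0.5822 0.0756] [0.087  0.0921] 88.7
top [272. 208.] cop [0.58   0.0437 0.0716] top [0.5812 0.044  0.0755] rect [0.584  0.0446] [0.0978 0.0878] 89.1
top [287. 207.] cop [0.5813 0.0028 0.0703] top [0.5839 0.0025 0.0742] rect [0.5829 0.0032] [0.0991 0.0891] 89.9
side [254. 229.] cop [0.5808 0.0516 0.0653] top [0.5836 0.0483 0.0733] rect [0.5842 0.0505] [0.0877 0.0975] 0.1
handle 128 [[ 0.6212 -0.2594  0.0821]
 [ 0.6294 -0.2433  0.1135]
 [ 0.6432 -0.2378  0.1385]]
```

View pics/p21t.png

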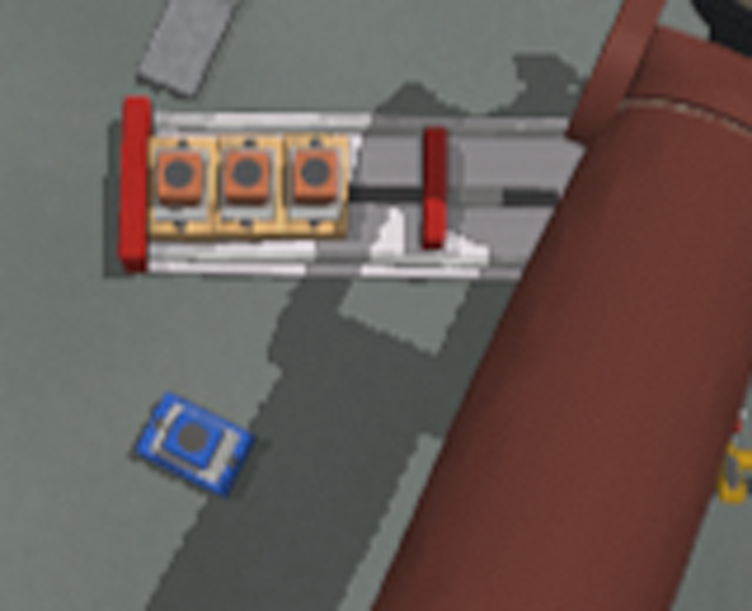

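View pics/p21s.png

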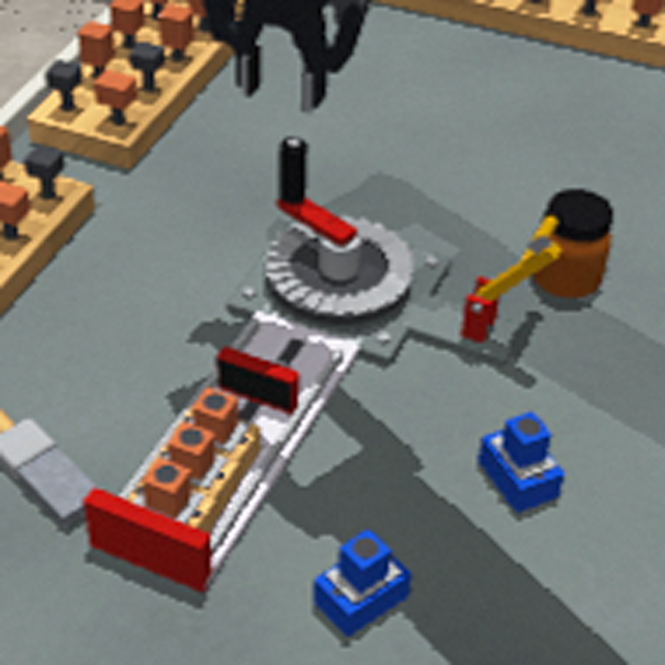

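Call:
play_rows:
  motion:
    - [0,[0.006,-0.03,0],0]
    - [0,[0.006,-0.0455,0],0]
    - [0,[0.006,-0.0455,-0.02],0]
    - [0,[0.006,-0.0455,-0.02],0]
    - [0,[0.006,-0.0455,-0.02],0]

```text
time: 25.7
tool_pos: [0.6296, -0.2514, 0.1515]
tool_rot: [0.706, 0.009, 0.708, -0.008]
contact_force: [0.4, 0.7, 0.4]
gripper_width: 0.503
```

```bash
python3 - <<'E'
from h import *
im,d=cams.grab_frame("side");im,d=cams.grab_frame("side");im,d=cams.grab_frame("side");rep()
E
```

```text
t 25.85 tcp [ 0.6306 -0.2521  0.1533] jaw yaw deg -1.39 F [-0.   0.5  0.4] w 0.504 q6 -0.47
```

Call:
play_rows:
  motion:
    - [0,[0,-0.0045,-0.02],0]
    - [0,[0,-0.0045,-0.05],0]
    - [0,[0,-0.0045,-0.075],0]
    - [0,[0,-0.0045,-0.0835],0]
    - [0,[0,-0.0045,-0.0835],0]

```text
time: 26.35
tool_pos: [0.6293, -0.2564, 0.0676]
tool_rot: [0.706, 0.009, 0.708, -0.008]
contact_force: [-0.3, -0.5, -0.4]
gripper_width: 0.499
```

Call:
play_rows:
  motion:
    - [0,[0,0,0],0]
    - [1,[0,0,0],0]
    - [1,[0,0,0],0]
    - [1,[0,0,0],0]
    - [1,[0,0,0],0]

```text
time: 26.85
tool_pos: [0.6321, -0.2579, 0.0714]
tool_rot: [0.709, 0.008, 0.705, -0.01]
contact_force: [2.3, -0.9, 6.5]
gripper_width: 0.262
```

```bash
python3 - <<'E'
from h import *
im,d=cams.grab_frame("side");rep()
cv2.imwrite("pics/p22s.png",cv2.resize(im[90:240,220:370],None,fx=4,fy=4,interpolation=cv2.INTER_CUBIC)[:,:,::-1])
p=state()["tool_pos"][:2]; W=np.array([.576,-.233]); print(np.hypot(*(p-W)), np.arctan2(*(p-W)[::-1])+2*np.pi-1.8164)
E
```

```text
t 26.9 tcp [ 0.6321 -0.2579  0.0714] jaw yaw deg -1.43 F [3.5 0.6 6.1] w 0.264 q6 -0.47
0.06135059520220887 4.049100973813552
```

View pics/p22s.png

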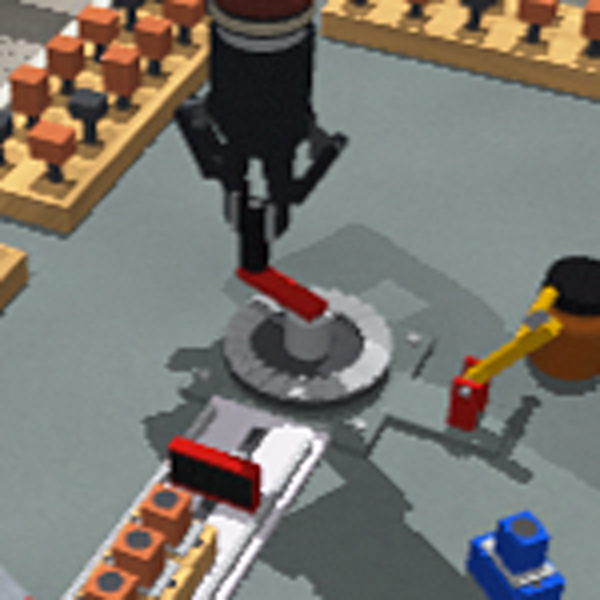

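```bash
python3 - <<'E'
import numpy as np
a=1.8164
f=lambda p,b:[float(round(.06*(np.cos(a+p)-np.cos(a+b)),4)),float(round(.06*(np.sin(a+p)-np.sin(a+b)),4))]
print([f(4.05-.25*k,4.05) for k in range(1,6)])
print([f(x,2.8) for x in(2.74,2.68,2.64,2.6,2.56,2.52,2.48)])
E
```

```text
[[-0.0077, -0.0128], [-0.0184, -0.0233], [-0.0313, -0.0309], [-0.0457, -0.035], [-0.0606, -0.0354]]
[[-0.0036, 0.0005], [-0.0071, 0.0011], [-0.0094, 0.0017], [-0.0118, 0.0023], [-0.014, 0.0031], [-0.0163, 0.0039], [-0.0185, 0.0048]]
```

Call:
play_rows:
  motion:
    - [1,[-0.0077,-0.0128,0],0]
    - [1,[-0.0184,-0.0233,0],0]
    - [1,[-0.0313,-0.0309,0],0]
    - [1,[-0.0457,-0.035,0],0]
    - [1,[-0.0606,-0.0354,0],0]

```text
time: 27.4
tool_pos: [0.571, -0.2967, 0.0715]
tool_rot: [0.709, 0.006, 0.705, -0.012]
contact_force: [3.1, -6.2, 4.9]
gripper_width: 0.262
```

Call:
play_rows:
  motion:
    - [1,[-0.0018,0.0003,0],0]
    - [1,[-0.0036,0.0005,0],0]
    - [1,[-0.0055,0.0008,0],0]
    - [1,[-0.0055,0.0008,0],0]

```text
time: 27.8
tool_pos: [0.5645, -0.2956, 0.0715]
tool_rot: [0.708, 0.006, 0.706, -0.012]
contact_force: [-1.4, -8.8, 5.9]
gripper_width: 0.26
```

```bash
python3 - <<'E'
from h import *
im,d=cams.grab_frame("side");rep()
cv2.imwrite("pics/p23s.png",cv2.resize(im[150:290,200:340],None,fx=4.5,fy=4.5,interpolation=cv2.INTER_CUBIC)[:,:,::-1])
p=state()["tool_pos"][:2]; W=np.array([.576,-.233]); print(np.hypot(*(p-W)), np.arctan2(*(p-W)[::-1])+2*np.pi-1.8164)
im,d=cams.grab_frame("top")
cv2.imwrite("pics/p23t.png",cv2.resize(im[180:240,235:325],None,fx=8,fy=8,interpolation=cv2.INTER_CUBIC)[:,:,::-1])
E
```

```text
t 27.85 tcp [ 0.5645 -0.2956  0.0714] jaw yaw deg -1.46 F [-1.3 -7.4  5.6] w 0.258 q6 -0.57
0.06369511824499634 2.714335302336668
```

View pics/p23s.png

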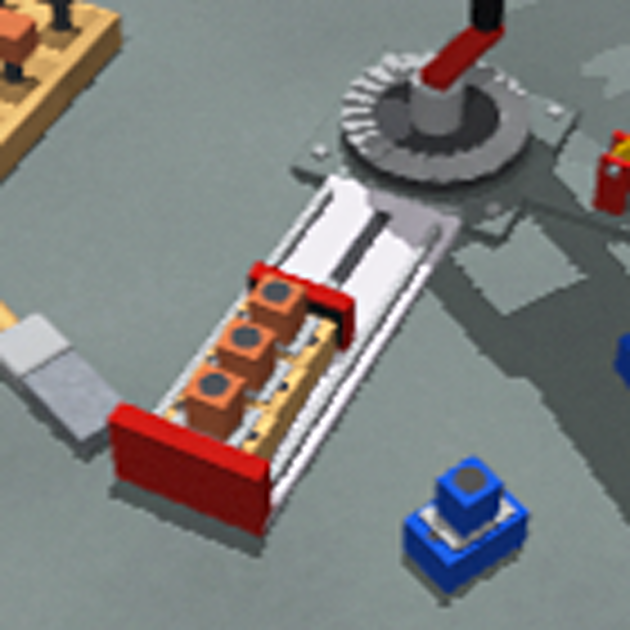

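View pics/p23t.png

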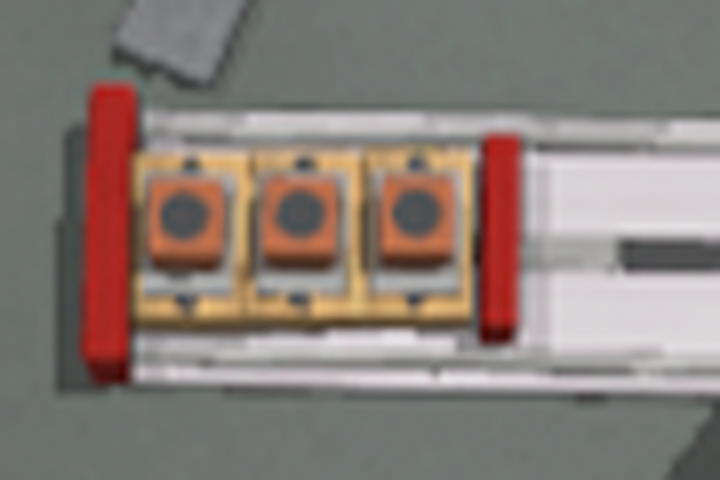

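Call:
play_rows:
  motion:
    - [1,[-0.002,0.001,0],0]
    - [1,[-0.004,0.002,0],0]
    - [1,[-0.006,0.0025,0],0]
    - [1,[-0.006,0.0025,0],0]

```text
time: 28.3
tool_pos: [0.5583, -0.294, 0.0715]
tool_rot: [0.708, 0.006, 0.706, -0.012]
contact_force: [-2.6, -12.0, 5.3]
gripper_width: 0.261
```

Call:
play_rows:
  motion:
    - [1,[-0.001,0.0003,0],0]
    - [1,[-0.002,0.0006,0],0]
    - [1,[-0.002,0.0006,0],0]

```text
time: 28.6
tool_pos: [0.5579, -0.2939, 0.0715]
tool_rot: [0.709, 0.005, 0.705, -0.013]
contact_force: [4.9, -12.2, 0.8]
gripper_width: 0.263
```

Call:
play_rows:
  motion:
    - [1,[-0.001,0.0003,0],0]
    - [1,[-0.001,0.0003,0],0]
    - [1,[0.001,0.001,0],0]
    - [1,[0.001,0.001,0],0]

```text
time: 29.0
tool_pos: [0.5581, -0.294, 0.0715]
tool_rot: [0.708, 0.005, 0.706, -0.014]
contact_force: [1.2, -15.2, 3.4]
gripper_width: 0.264
```

Call:
play_rows:
  motion:
    - [0,[0,0,0],0]
    - [0,[0,0,0],0]
    - [0,[0,0,0.03],0]
    - [0,[0,0,0.07],0]
    - [0,[0,0,0.107],0]

```text
time: 29.5
tool_pos: [0.5561, -0.2865, 0.1757]
tool_rot: [0.706, 0.009, 0.708, -0.008]
contact_force: [0.9, -0.4, 0.7]
gripper_width: 0.501
```

```bash
python3 - <<'E'
from h import *
im,d=cams.grab_frame("side");im,d=cams.grab_frame("side");rep()
cv2.imwrite("pics/p24s.png",cv2.resize(im[100:290,200:390],None,fx=3.5,fy=3.5,interpolation=cv2.INTER_CUBIC)[:,:,::-1])
P=cloud("side",d); hsv=cv2.cvtColor(im,cv2.COLOR_RGB2HSV).astype(int)
yel=(hsv[...,0]>18)&(hsv[...,0]<32)&(hsv[...,1]>150)&(P[...,0]>.33)&(P[...,0]<.55)&(P[...,1]<-.18)&(P[...,1]>-.33)&(P[...,2]>.04)
q=P[yel]; print(len(q),q.min(0),q.max(0)); b=q[q[:,1]<-.245]; print(len(b),b.mean(0),b.min(0),b.max(0))
im,d=cams.grab_frame("top")
cv2.imwrite("pics/p24t.png",cv2.resize(im[180:240,235:325],None,fx=8,fy=8,interpolation=cv2.INTER_CUBIC)[:,:,::-1])
E
```

```text
t 29.6 tcp [ 0.5599 -0.2889  0.1828] jaw yaw deg -1.39 F [ 0.3 -1.2  0.3] w 0.497 q6 -0.57
151 [ 0.38483176 -0.3179806   0.04544432] [ 0.44343048 -0.21493491  0.1317573 ]
35 [ 0.40707719 -0.29047524  0.08990614] [ 0.39651173 -0.3179806   0.04544432] [ 0.4153167  -0.24828779  0.10217085]
```

View pics/p24s.png

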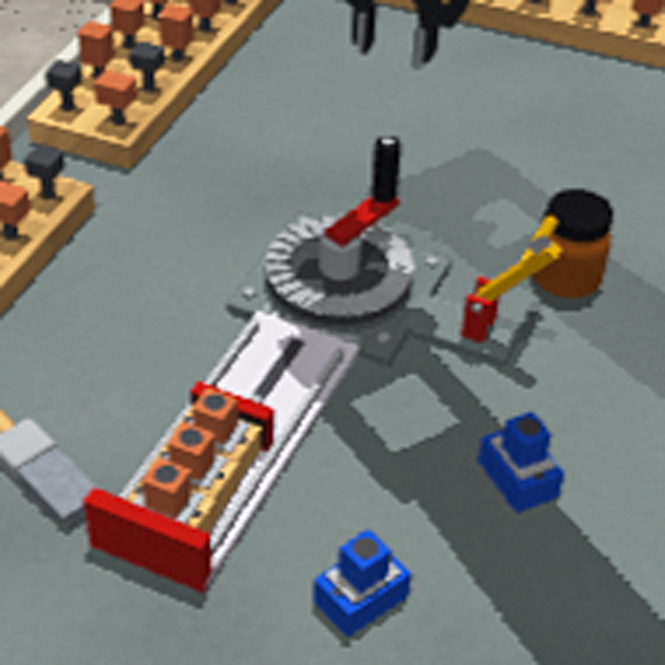

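View pics/p24t.png

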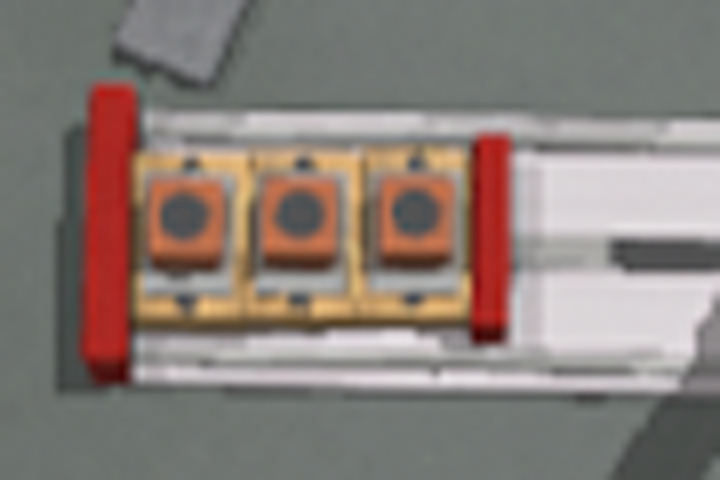

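Call:
play_rows:
  motion:
    - [0.25,[-0.045,0.003,0],0]
    - [0.25,[-0.09,0.006,0],0]
    - [0.25,[-0.13,0.01,0],0]
    - [0.25,[-0.151,0.01,-0.02],0]
    - [0.25,[-0.151,0.01,-0.04],0]

```text
time: 30.15
tool_pos: [0.4033, -0.2765, 0.1337]
tool_rot: [0.706, 0.01, 0.708, -0.009]
contact_force: [2.0, -0.4, -0.0]
gripper_width: 0.374
```

```bash
python3 - <<'E'
from h import *
for i in range(4): im,d=cams.grab_frame("side")
rep()
cv2.imwrite("pics/p25s.png",cv2.resize(im[90:220,270:400],None,fx=5,fy=5,interpolation=cv2.INTER_CUBIC)[:,:,::-1])
E
```

```text
t 30.35 tcp [ 0.4053 -0.2767  0.1344] jaw yaw deg -1.41 F [ 0.1  0.4 -0.5] w 0.371 q6 -0.73
```

View pics/p25s.png

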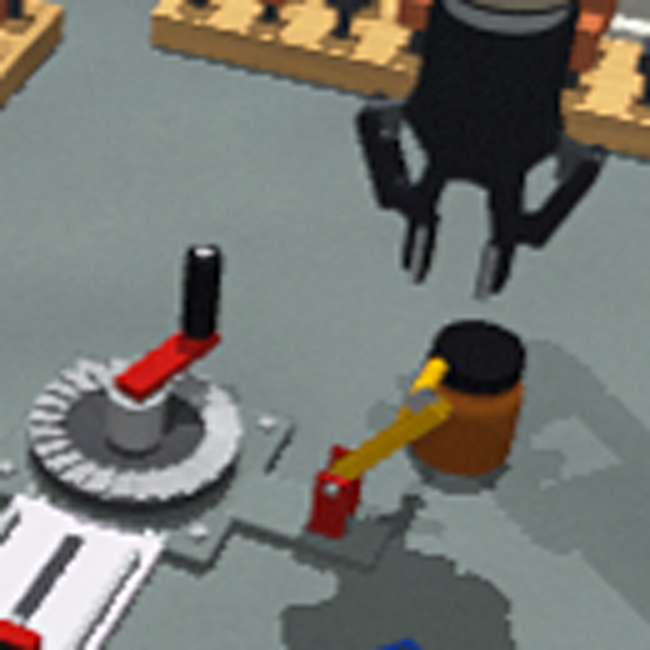

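Call:
play_rows:
  motion:
    - [0.25,[0.003,0,-0.025],0]
    - [0.25,[0.003,0,-0.05],0]
    - [0.25,[0.003,0,-0.06],0]
    - [0.25,[0.003,0,-0.06],0]
    - [0.25,[0.003,0,-0.06],0]

```text
time: 30.85
tool_pos: [0.4097, -0.278, 0.0768]
tool_rot: [0.707, 0.008, 0.707, -0.009]
contact_force: [-0.2, -0.4, 0.2]
gripper_width: 0.374
```

```bash
python3 - <<'E'
from h import *
for i in range(2): im,d=cams.grab_frame("side")
rep()
cv2.imwrite("pics/p26s.png",cv2.resize(im[120:200,320:400],None,fx=7,fy=7,interpolation=cv2.INTER_CUBIC)[:,:,::-1])
E
```

```text
t 30.95 tcp [ 0.41   -0.2784  0.0775] jaw yaw deg -1.42 F [-0.2  0.7  0.1] w 0.377 q6 -0.72
```

View pics/p26s.png

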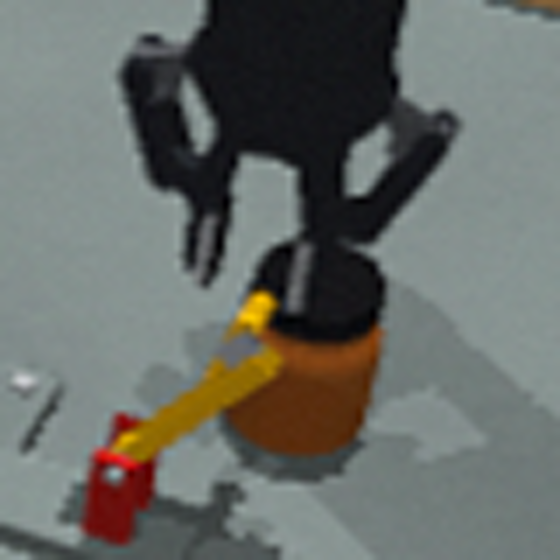

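Call:
play_rows:
  motion:
    - [0.25,[0,0,-0.02],0]
    - [0.25,[0,0,-0.036],0]
    - [0.25,[0,0,-0.036],0]
    - [0.25,[0,0,-0.036],0]

```text
time: 31.35
tool_pos: [0.4094, -0.278, 0.0407]
tool_rot: [0.707, 0.009, 0.707, -0.009]
contact_force: [-0.6, -0.5, 0.2]
gripper_width: 0.377
```

Call:
play_rows:
  motion:
    - [1,[0,0,0],0]
    - [1,[0,0,0],0]
    - [1,[0,0,0],0]
    - [1,[0,0,0],0]
    - [1,[0,0,0],0]

```text
time: 31.85
tool_pos: [0.4095, -0.2784, 0.0413]
tool_rot: [0.707, 0.008, 0.707, -0.009]
contact_force: [-3.2, 0.4, 6.6]
gripper_width: 0.114
```

```bash
python3 - <<'E'
from h import *
for i in range(1): im,d=cams.grab_frame("side")
rep()
cv2.imwrite("pics/p27s.png",cv2.resize(im[120:200,320:400],None,fx=7,fy=7,interpolation=cv2.INTER_CUBIC)[:,:,::-1])
E
```

```text
t 31.9 tcp [ 0.4095 -0.2784  0.0413] jaw yaw deg -1.44 F [-2.7  0.5  6.9] w 0.115 q6 -0.72
```

View pics/p27s.png

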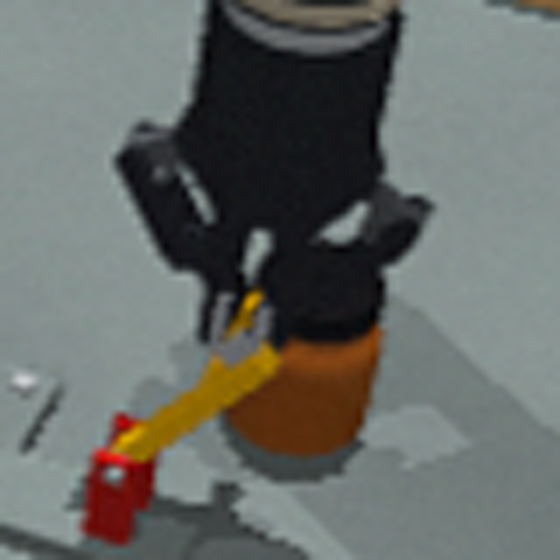

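Call:
play_rows:
  motion:
    - [1,[0.0109,0,0.006],0]
    - [1,[0.023,-0.0005,0.0092],0]
    - [1,[0.0354,-0.001,0.0092],0]
    - [1,[0.0475,-0.001,0.0062],0]
    - [1,[0.0564,-0.0015,0.0017],0]

```text
time: 32.4
tool_pos: [0.4658, -0.2803, 0.0426]
tool_rot: [0.707, 0.008, 0.707, -0.01]
contact_force: [-4.5, -4.8, 1.6]
gripper_width: 0.112
```

Call:
play_rows:
  motion:
    - [1,[0.006,0,-0.0046],0]
    - [1,[0.006,0,-0.0046],0]

```text
time: 32.6
tool_pos: [0.4724, -0.2803, 0.0369]
tool_rot: [0.708, 0.008, 0.707, -0.01]
contact_force: [-0.9, -4.6, 1.8]
gripper_width: 0.113
```

```bash
python3 - <<'E'
from h import *
for i in range(1): im,d=cams.grab_frame("side")
rep()
cv2.imwrite("pics/p28s.png",cv2.resize(im[110:210,290:390],None,fx=6,fy=6,interpolation=cv2.INTER_CUBIC)[:,:,::-1])
E
```

```text
t 32.65 tcp [ 0.4722 -0.2804  0.037 ] jaw yaw deg -1.44 F [ 0.4 -5.5  2.1] w 0.111 q6 -0.65
```

View pics/p28s.png

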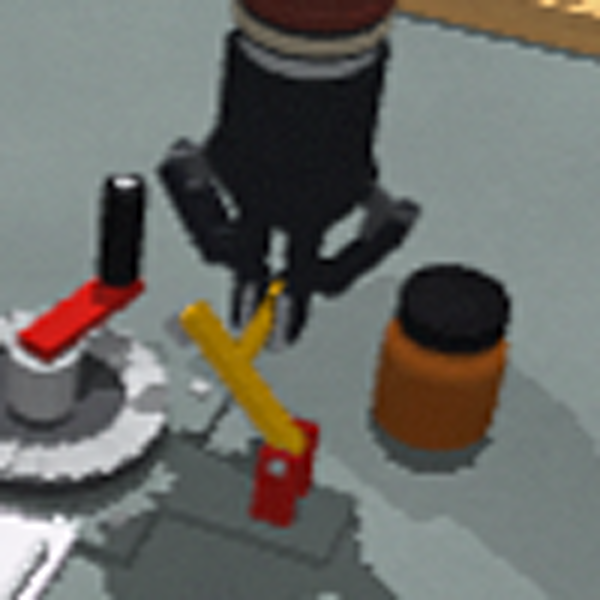

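Call:
play_rows:
  motion:
    - [0.25,[0,0,0],0]
    - [0.25,[-0.002,0,0],0]
    - [0.25,[-0.004,0,0.02],0]
    - [0.25,[-0.006,0,0.05],0]
    - [0.25,[-0.006,0,0.09],0]

```text
time: 33.15
tool_pos: [0.4636, -0.2772, 0.1249]
tool_rot: [0.706, 0.01, 0.708, -0.007]
contact_force: [-0.4, -0.0, -0.0]
gripper_width: 0.37
```

```bash
python3 - <<'E'
from h import *
for i in range(2): im,d=cams.grab_frame("side")
rep()
cv2.imwrite("pics/p29s.png",cv2.resize(im[110:280,220:390],None,fx=4,fy=4,interpolation=cv2.INTER_CUBIC)[:,:,::-1])
E
```

```text
t 33.25 tcp [ 0.4686 -0.281   0.1332] jaw yaw deg -1.41 F [0.7 0.1 0.5] w 0.379 q6 -0.65
```

View pics/p29s.png

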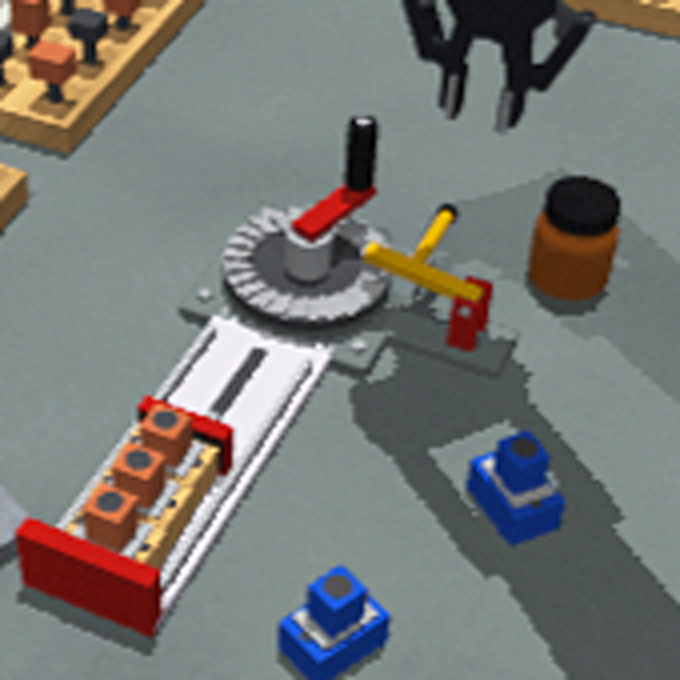

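Call:
play_rows:
  motion:
    - [0.25,[-0.03,-0.03,0.04],0]
    - [0.25,[-0.06,-0.06,0.06],0]
    - [0.25,[-0.09,-0.1,0.06],0]
    - [0.25,[-0.1,-0.14,0.06],0]
    - [0.25,[-0.11,-0.18,0.06],0]

```text
time: 33.75
tool_pos: [0.3542, -0.4602, 0.1866]
tool_rot: [0.707, 0.009, 0.707, -0.009]
contact_force: [0.8, -0.1, 0.4]
gripper_width: 0.373
```

```bash
python3 - <<'E'
from h import *
for i in range(3): im,d=cams.grab_frame("top")
rep(); elec(("top",))
cv2.imwrite("pics/p30t.png",cv2.resize(im[120:300,130:430],None,fx=2.6,fy=2.6,interpolation=cv2.INTER_CUBIC)[:,:,::-1])
cv2.imwrite("pics/p30z.png",cv2.resize(im[180:240,235:325],None,fx=8,fy=8,interpolation=cv2.INTER_CUBIC)[:,:,::-1])
P=cloud("top",d);hsv=cv2.cvtColor(im,cv2.COLOR_RGB2HSV).astype(int);X,Y,Z=P[...,0],P[...,1],P[...,2]
yel=(hsv[...,0]>18)&(hsv[...,0]<32)&(hsv[...,1]>150)&(hsv[...,2]>120)&(X>.4)&(X<.55)&(Y<-.18)&(Y>-.33)&(Z>.03)
a=P[yel&(Y>-.243)]; k=np.polyfit(a[:,0],a[:,2],1); print("pawl slope z/x",k[0],a[:,0].max(),len(a))
E
```

```text
t 33.9 tcp [ 0.3543 -0.46    0.1855] jaw yaw deg -1.61 F [-0.1 -0.   0.4] w 0.375 q6 -1.02
top [258. 208.] cop [0.5799 0.0821 0.0712] top [0.5806 0.0823 0.0761] rect [0.582  0.0755] [0.087  0.0932] 88.4
top [272. 208.] cop [0.5798 0.0438 0.072 ] top [0.5821 0.0426 0.0767] rect [0.5839 0.0446] [0.0979 0.0876] 89.1
top [286. 207.] cop [0.5816 0.0035 0.0703] top [0.5831 0.0031 0.075 ] rect [0.583  0.0031] [0.1002 0.0882] 89.2
pawl slope z/x 0.0054907980105173716 0.5277447105411678 183
```

View pics/p30t.png

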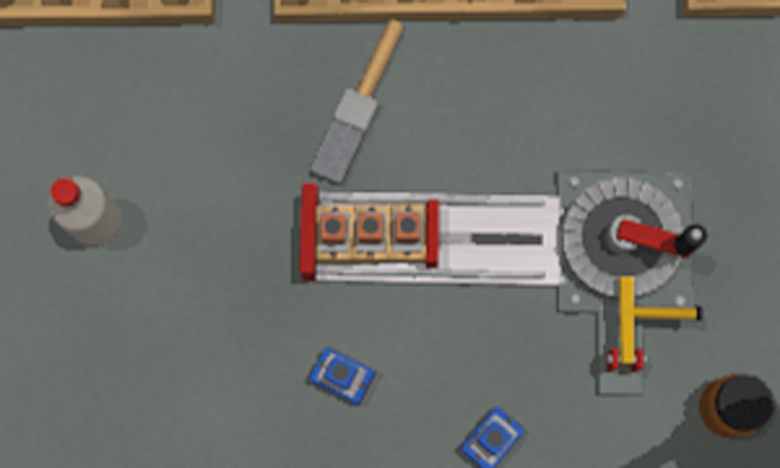

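View pics/p30z.png

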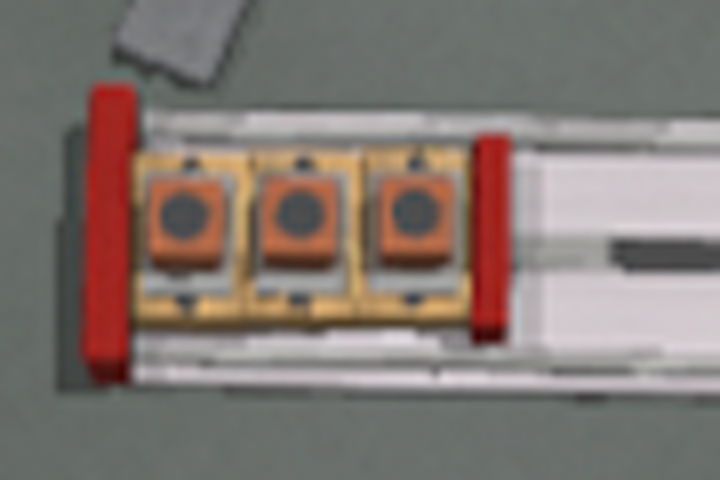

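```bash
python3 -c "
from plant import workorder;print(workorder.job_done())"
```

```text
the job is handed in; nothing more can be done
None
```

The job is handed in. Both loose copper electrodes (two were on the tray) stand in the rack, the jaw is shut on the row, and the pawl is back in the wheel's teeth. It took about 34 s of the 210 s, and no verdict was reported.

**What I did:** I flipped the pawl over clear of the wheel and cranked the wheel back to about 4.05 rad. I then stood the electrodes one after the other and pushed each against its neighbour with about 7–8 N. After that I cranked the jaw shut until it met resistance, and led the pawl back past upright and let it fall. The blue look-alikes were never touched.

**Last checks:**
- **Row:** the top view shows three holders flush and square. The copper tops lie at y = 0.082, 0.043 and 0.003 m, so the spacing is about 40 mm.
- **Jaw:** it touches the last electrode. The wheel stopped at about 2.61 rad against the expected 2.60.
- **Pawl:** it lies level in the teeth, with a measured slope of about 0.005.
- **Bystanders:** the bottle, brush and jar look unmoved, judged by eye only. The gripper was clear of everything when I handed in.

**Disagreements and limits:**
- **Tool height:** the measured TCP height read about 30 mm lower than the fingers stood in the camera images. I allowed for this throughout and confirmed it by gripping the pawl bar.
- **Side camera:** its y readings came out 2–4 mm high against the top view and the contacts, so I relied on those for the row.
- **Pawl drop:** I let the pawl fall from about 0.85 rad, because leading it all the way down would have brought the gripper against the crank handle.

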